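# Pack the burner under the cantilever tray of the fondue kit case

## Task

Pack the aluminium burner away in the blue fondue kit case: pull up the red paddle bar to trip the latch and swing the tray up and over until it rests open, then set the burner down gently, upright, in the empty cork-floored bay underneath. Lower the tray back under control without letting it fall, let go of the bar and press the tray down, without forcing it, until the latch snaps and it is fully closed. Leave the fuel tin, pepper mill, caquelon and glass lid where they are.

Things in the scene. Friction and masses are not known exactly. Their poses are not given: they have to be found in the camera images.
- case: blue steel kit case fixed to the board, open-topped, 200 (x) x 170 (y) x 85 mm high, walls 6, floor top at 6. Origin: centre of its underside, z up. A thin middle wall makes two bays, at -x and +x, each about 91 (x) x 158 (y). A tray covers both; its steel links run outside the case's x faces and swing it up and over to the case's +y side.
- pan_mid (a point): centre of the tray's pan floor (grey, 200 x 164, rim 14 above floor); closed at case (0, 0, 92) mm. The tray stays level: each of its points moves on an arc of radius 120 in the case's y-z plane. At tray_arm = t it has moved from closed by y +120*(cos 15deg - cos(15deg+t)), z +120*(sin(15deg+t) - sin 15deg) mm; fully open 229 mm to +y, clear of the case mouth.
- tray_arm (a joint): tray opening angle, rad: 0 closed and latched (within 0.02), 1.31 top of the arc, 2.53 open stop. Past the top it stays open by its weight (0.35 to 0.6 kg), before it falls shut if let go. Lowered but not pressed, it stays some 17 to 19 mm proud (0.14 to 0.17) on its spring latch; 6 to 15 N down on the pan, not on the bar, snaps it home.
- paddle (a joint): red paddle lever on the tray, rad: 0 at rest (sprung), 0.42 fully up; hinged along case y, 48 mm from the bar towards -x. Latched, raising the bar 10 to 15 mm against 7 to 12 N frees the latch, then the tray follows. The latch is rigid with the paddle: while the bar is held or pushed down the latch cannot yield, so the tray cannot be pushed home by its bar.
- bar (a point): centre of the red pull bar on the paddle: a round bar of diameter 10 along the case's y axis, 50 mm free between its two side arms, to be pinched from above across (along the case's x). Closed it lies at case (-42, 0, 122) mm, 30 above the pan floor and 16 above the rim. Moves with tray and paddle.
- press (a point): top centre of the round cork trivet fixed in the tray (diameter 76, top 8 above the pan floor), a good place to press the tray down. Closed it lies at case (53, 0, 100) mm.
- bay (a point): centre of the floor of the empty, cork-floored bay, at case (48.5, 0, 6) mm, axes as the case. About 91 (x) x 158 (y), walls rise 79 above this floor. Covered by the tray at the start.
- burner_center (a point): centre of the aluminium burner, half-way up: a closed round can of diameter 68 and height 38 with a cylindrical grip knob on its lid of diameter 24, 64 high overall. This point lies on its axis 32 above its underside; the knob's straight side runs from 11 to 32 above this point. About 0.15 to 0.3 kg; z axis up when upright.
- fuel_tin: green tin, diameter 56, 52 high, standing in the -x bay of the case under the tray; origin: centre of its underside. Leave it there.
- mill: dark wooden pepper mill, diameter 52, 120 high, standing on the board; origin: centre of its underside. Leave alone.
- caquelon: red ceramic fondue pot, diameter 200, 80 high, with a stub handle; origin: centre of its underside. Leave alone.
- glass_lid: glass lid, diameter 160, 40 high with its wooden knob, lying on the board; origin: centre of its underside. Leave alone.
Not all that is in view belongs to the job. What is meant by the part that bears burner_center is not pink or turquoise, and is the larger of those in its own colour.

How it is judged (in metres and radians):
On the way, in this order (a step that is already met when the one before it is completed fails the run):
1. the tray is unlatched and swung past the top to rest open (tray_arm above 2.2 rad) (value of joint tray_arm above 2.2 rad), for 0.2 s.
2. the burner stands upright in the cork-floored bay while the tray is open (x of burner_center in the frame of bay between -0.02 and 0.02 m and y of burner_center in the frame of bay between -0.055 and 0.055 m and z of burner_center in the frame of bay between 0.02 and 0.042 m and angle between burner_center's own z axis and vertical below 0.15 rad and value of joint tray_arm above 1.5 rad), for 0.3 s.
At the end, for the whole second after the job is handed in: the burner stands upright (within 0.15 rad) on the floor of the cork-floored bay, inside its walls, and the tray is down and latched over it (tray_arm below 0.04 rad) with the paddle back at rest (below 0.08 rad) (x of burner_center in the frame of bay between -0.02 and 0.02 m and y of burner_center in the frame of bay between -0.055 and 0.055 m and z of burner_center in the frame of bay between 0.02 and 0.042 m and angle between burner_center's own z axis and vertical below 0.15 rad and value of joint tray_arm below 0.04 rad and value of joint paddle below 0.08 rad); the robot touches nothing.
It fails at once if the tray is let fall (closing faster than 5 rad/s) (velocity of joint tray_arm below -5 rad/s).
It fails at once if the tray is forced: more than 60 N from the fingers on the pan (contact force between the fingers and pan above 60 N).
It fails at once if the burner is dropped into the case (faster than 0.7 m/s inside the case) (z of burner_center in the frame of case below 0.1 m and horizontal distance between burner_center and bay below 0.07 m and linear speed of burner above 0.7 m/s).
It fails at once if the burner is tipped over (more than 0.8 rad) (angle between burner_center's own z axis and vertical above 0.8 rad).
It fails at once if the fuel tin, mill, caquelon or glass lid is moved more than 30 mm (distance of any of fuel_tin, mill, caquelon, glass_lid from where it was at the start of the episode above 0.03 m).
It also fails if it takes over 72 s, if anything falls off the work surface, if the arm or the gripper's body presses on something with over 40 N, if the wrist force passes 120 N, or if a joint passes its speed limit or range.

## Robot

A 6-joint arm with a two-finger parallel gripper is mounted at the origin on the work surface. World frame = base frame: x ahead of the robot, y to its left, z up, the work surface at z = 0. Lengths are in mm, angles in degrees, forces in N, time in s.
With the tool pointing down it reaches from about 350 to 850 mm from the base axis. Payload 8.1 kg.
Tool frame: the origin (TCP) lies at the very end of the fingers, on their centre line; the grasp point (between the pads) lies 19 mm behind it (pinch_z is the z of the grasp point in the tool frame, in mm); z points along the fingers, y is the direction in which the jaws open and shut (so a half turn about z gives the same grasp; the last joint's range is limited). The gripper opens to 85 mm and grips with 20 to 120 N. Pads are 22 mm wide; open, the fingers measure 114 mm over their backs; the gripper's body (76 mm by 85 mm) begins 54 mm behind the grasp point. The pads swing forward as they close: fully open they stand 13 mm farther back than shut.
Start: joints at [-72.731, 7.471, 85.268, -0, 87.261, -4.893], TCP at [226.356, -555.669, 231.292] pointing down, gripper open.
Joint ranges: [-169.43, 169.43], [-51.17, 129.36], [1.28, 143.12], [-76.62, 256.62], [0, 156.53], [-152.29, 152.29]. Speed limits (degrees/s): [136.94, 136.94, 159.86, 180, 180, 180].

## Interface

Orientations are given as [roll, pitch, yaw] about the fixed x, y, z axes, in that order (R = Rz(yaw) Ry(pitch) Rx(roll)).
In Python, from bench import * gives the robot as it stands.
- The arm moves only by the shell command python3 -m creep 'ROWS' [FORCE]. ROWS is a JSON object of lists of equal length, an entry for each row: "translation": the shift along the tool's x, y, z in mm, a list of three; "rotation": the turn, a rotation vector about the tool's x, y, z in rad, a list of three; "claw": the finger opening in mm, from 0 to 85.4. In form: {"translation": [[dx, dy, dz], ...], "rotation": [[ax, ay, az], ...], "claw": [claw, ...]}. A call has 1 to 10 rows; each row shifts and turns the commanded pose from where the row before left it, along the tool's axes as they then stand; what a row does not reach is not made up. A row lasts 1/10 s, in which the tool goes at most 50 mm and 8.59 degrees, less where a joint would pass 70% of its speed; a pose out of reach is approached as far as the arm can. A call is refused whole if a number of a shift passes 50 or a number of a turn 0.15, either way. A call with a gripper value outside its range is refused whole. The fingers move at their own pace and stop on an object; FORCE is the grip in N (left out, the last holds). Time passes only in rows, so rows that do not move let the fingers close. It gives the time, the measured TCP pose, the force and the opening at its end, in the units of the state.
- sense(): the state, without advancing time (a new reading comes with each control period).
- snapshot(name): name is "side" or "top" or "wrist"; returns a dict with "frame" (480x640x3 uint8, red, green, blue), "intrinsics" (3x3 intrinsics, pixels), "dist" ([k1, k2, p1, p2, k3] as OpenCV has them; the pictures are not rectified), "extrinsics" (4x4, takes a point from camera to world coordinates). Camera axes: x right, y up, looking along -z (the intrinsics and any distortion apply to the point x, -y, -z); pixel columns grow to the right and rows downward; lengths in mm; the calibration is good to about 2 mm. A picture is of the moment at which its call begins. There is no depth.
- hand_in(): hands the job in, once; it reports no verdict.
The state is a dict: "time": time; "joint_pos": joint angles; "qd": joint speeds; "joint_efforts": joint torques, N m; "tool_pos": TCP position; "tcp_rot": TCP orientation; "ft_force": force on the tool from outside, world axes, zero at the start; "wrist_torque": the same for the moment, N m; "finger_gap": finger opening in mm.
Only numpy, scipy, OpenCV 4.12 (cv2) and the standard library are available. Lean on these libraries where they do the work, as an engineer would, in place of code of your own. Each camera call takes 0.05 s, during which the arm holds its last target.

## Working session

There is one attempt and no reset: what is moved stays moved. The work goes in short steps, Python scripts to look and compute and a shell command to move; the robot and the scene stay as the last step left them, time stands still between calls to the robot, and variables do not carry over. Pictures are saved under pics/ and viewed, and the job is handed in when it is done.

```bash
ls; mkdir -p pics; python3 - <<'E'
from bench import *
import cv2,json,numpy as np,pickle
s=sense(); print(s)
d={}
for n in ["side","top","wrist"]:
    r=snapshot(n); d[n]=r
    cv2.imwrite(f"pics/{n}0.png",r["frame"][:,:,::-1])
    print(n,np.round(r["intrinsics"],1).tolist(),r["dist"],np.round(r["extrinsics"],4).tolist())
pickle.dump(d,open("d0.pkl","wb"))
E
```

```text
pics
{'time': 0.0, 'joint_pos': array([-7.27325787e+01,  7.51622165e+00,  8.53304849e+01, -1.99147542e-04,
        8.72610149e+01, -4.89258094e+00]), 'qd': array([ 0.00952162, -0.02986937, -0.0095288 , -0.05253178,  0.09230401,
       -0.05185078]), 'joint_efforts': array([-1.41755936e-03, -5.69393528e+01, -5.00554347e+01, -2.27512505e-04,
        1.48650329e-02,  3.48038918e-05]), 'tool_pos': array([ 226.17489078, -555.13699882,  230.22126637]), 'tcp_rot': array([-1.79892654e+02, -8.98915379e-03,  2.21600036e+01]), 'ft_force': array([0.0957118 , 0.87242146, 0.38584807]), 'wrist_torque': array([ 0.03454791,  0.01473019, -0.03931506]), 'finger_gap': 85.69706462092232}
side [[477.5, 0.0, 315.9], [0.0, 477.5, 242.9], [0.0, 0.0, 1.0]] [-0.00851104  0.          0.          0.          0.        ] [[0.9483, 0.1603, -0.2739, 375.7954], [-0.3164, 0.5436, -0.7774, -775.1758], [0.0242, 0.8239, 0.5662, 570.5862], [0.0, 0.0, 0.0, 1.0]]
top [[505.2, 0.0, 329.7], [0.0, 505.2, 240.9], [0.0, 0.0, 1.0]] [-0.10334897  0.          0.          0.          0.        ] [[0.0028, 0.9935, -0.1135, 498.0906], [-0.9999, 0.0013, -0.0133, -159.1212], [-0.013, 0.1136, 0.9934, 1038.514], [0.0, 0.0, 0.0, 1.0]]
wrist [[345.7, 0.0, 321.2], [0.0, 345.7, 238.6], [0.0, 0.0, 1.0]] [-0.05388453  0.          0.          0.          0.        ] [[0.3772, 0.8746, 0.3047, 304.4952], [-0.9261, 0.3569, 0.122, -523.5999], [-0.0021, -0.3282, 0.9446, 372.9886], [0.0, 0.0, 0.0, 1.0]]
```

View pics/side0.png

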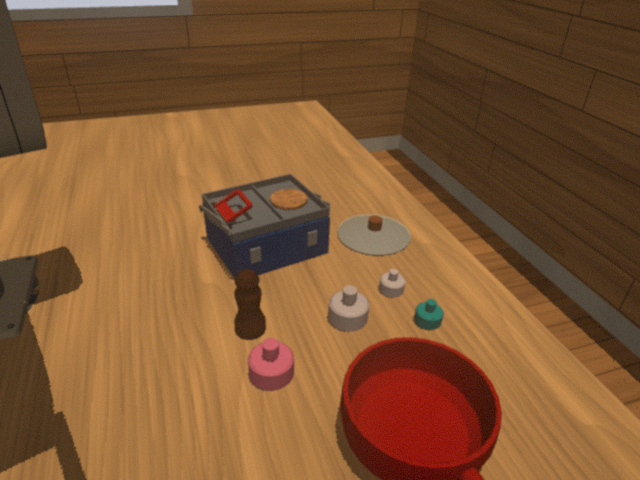

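View pics/top0.png

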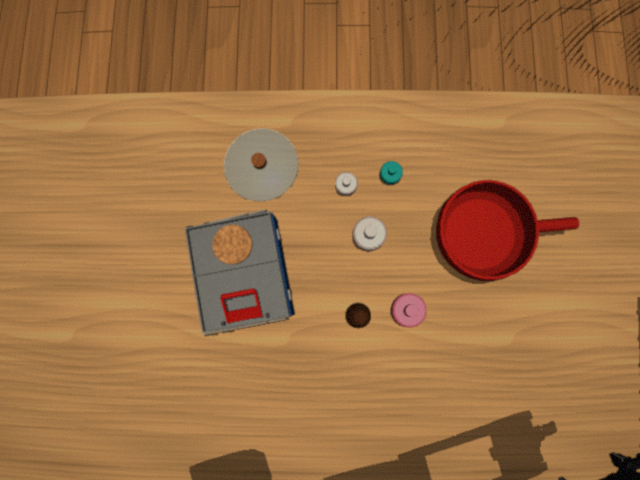

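View pics/wrist0.png

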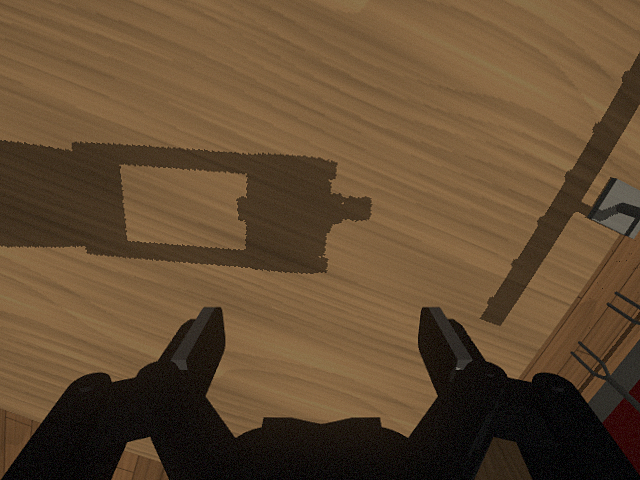

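The top view shows four can-shaped candidates:
- large white-silver can: top (370,233), side (348,310)
- small silver can: top (346,184), side (392,285)
- pink can: top (409,310)
- turquoise can: top (391,172)

The description excludes pink and turquoise and asks for the larger of its colour, so I choose the large silver one. The case is at top (240,272), with its trivet at (232,244) and its bar around (240,293).

```bash
cat > h.py <<'E'
import numpy as np,cv2,pickle
def ray(r,px):
    p=cv2.undistortPoints(np.array([[px]],float),np.array(r["intrinsics"]),np.array(r["dist"]))[0,0]
    E=np.array(r["extrinsics"]); return E[:3,3],E[:3,:3]@np.array([p[0],-p[1],-1.])
def plane(r,px,z):
    o,d=ray(r,px); return o+d*(z-o[2])/d[2]
def tri(a,b):
    A=np.zeros((3,3));y=np.zeros(3)
    for o,d in (a,b):
        d=d/np.linalg.norm(d);P=np.eye(3)-np.outer(d,d);A+=P;y+=P@o
    return np.linalg.solve(A,y)
def proj(r,X):
    E=np.array(r["extrinsics"]);p=E[:3,:3].T@(np.array(X,float)-E[:3,3]);p=np.array([p[0],-p[1],-p[2]])
    return cv2.projectPoints(p[None],np.zeros(3),np.zeros(3),np.array(r["intrinsics"]),np.array(r["dist"]))[0][0,0]
def hsv(r): return cv2.cvtColor(np.ascontiguousarray(r["frame"]),cv2.COLOR_RGB2HSV)
def big(m,roi=None):
    m=m.astype(np.uint8)
    if roi is not None:
        k=np.zeros_like(m);k[roi[1]:roi[3],roi[0]:roi[2]]=1;m=m*k
    c,_=cv2.findContours(m,cv2.RETR_EXTERNAL,cv2.CHAIN_APPROX_NONE)
    return max(c,key=cv2.contourArea)
E
python3 - <<'E'
from h import *
d=pickle.load(open("d0.pkl","rb"));t=d["top"];s=d["side"]
a=t["frame"][110:350,170:430][:,:,::-1]
cv2.imwrite("pics/c1.png",cv2.resize(a,None,fx=3,fy=2.5,interpolation=cv2.INTER_CUBIC)[:600,:800])
b=s["frame"][170:350,190:450][:,:,::-1]
cv2.imwrite("pics/c2.png",cv2.resize(b,None,fx=3,fy=3,interpolation=cv2.INTER_CUBIC)[:600,:800])
H=hsv(t)
print([ (p,H[p[1],p[0]].tolist()) for p in [(232,244),(228,235),(370,233),(360,235),(346,184),(225,270),(290,280)]])
E
```

```text
[((232, 244), [14, 161, 165]), ((228, 235), [14, 157, 169]), ((370, 233), [18, 39, 190]), ((360, 235), [20, 33, 194]), ((346, 184), [21, 33, 145]), ((225, 270), [18, 29, 89]), ((290, 280), [15, 144, 165])]
```

View pics/c1.png

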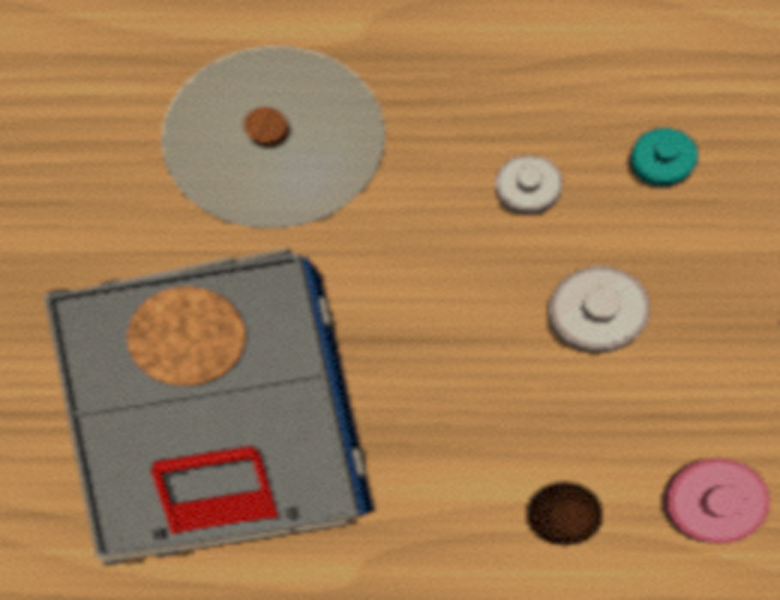

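View pics/c2.png

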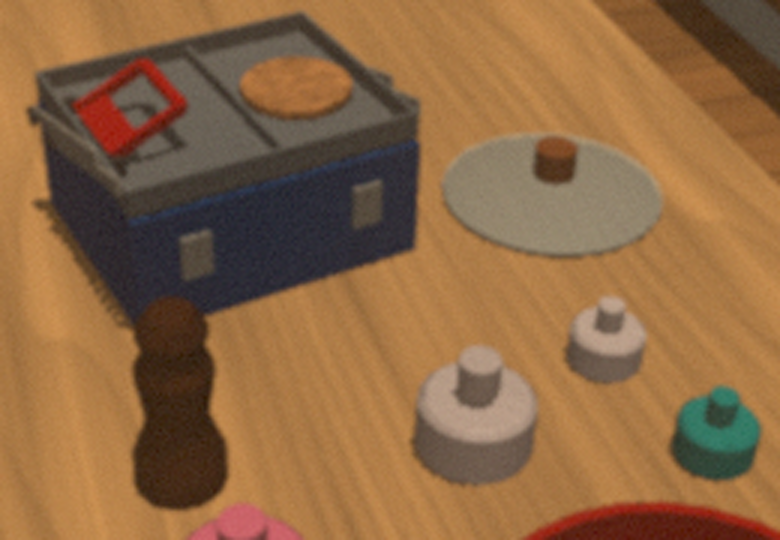

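The crops confirm the choice: the large silver can (side about (350,307)) has a knob and is clearly bigger than the other silver one. The bar is the upper red edge, at about (238,292) in top.

```bash
python3 - <<'E'
from h import *
d=pickle.load(open("d0.pkl","rb"));t=d["top"];s=d["side"]
def cen(c): 
    m=cv2.moments(c);return np.array([m["m10"]/m["m00"],m["m01"]/m["m00"]])
H=hsv(t);S=hsv(s)
om=lambda H:(H[...,0]<20)&(H[...,1]>120)
# trivet
ct=big(om(H),(205,218,258,270)); cs=big(om(S),(266,185,312,214))
print("triv",cv2.boundingRect(ct),cv2.boundingRect(cs),plane(t,cv2.fitEllipse(ct)[0],100),plane(s,cv2.fitEllipse(cs)[0],100),tri(ray(t,cv2.fitEllipse(ct)[0]),ray(s,cv2.fitEllipse(cs)[0])))
# burner top rim
sil=(H[...,1]<75)&(H[...,2]>110)
c=big(sil,(345,205,395,260)); e=cv2.fitEllipse(c);print("burn disc",e,plane(t,e[0],38))
# tray outline (gray) rim top z=106
g=(H[...,1]<70)
g=cv2.morphologyEx(g.astype(np.uint8),cv2.MORPH_CLOSE,np.ones((15,15)))
cg=big(g,(180,205,300,340)); r=cv2.minAreaRect(cg);print(r)
P=np.array([plane(t,p,106)[:2] for p in cv2.boxPoints(r)]);print(P.round(1),P.mean(0))
for i in range(4):
    v=P[(i+1)%4]-P[i];print(np.linalg.norm(v),np.degrees(np.arctan2(v[1],v[0])))
red=((H[...,0]<8)|(H[...,0]>172))&(H[...,1]>150)
cr=big(red,(210,280,275,330));r=cv2.minAreaRect(cr);print(r,cv2.boxPoints(r).round(1).tolist())
RS=((S[...,0]<8)|(S[...,0]>172))&(S[...,1]>150)
# knob in side: candidates
E
```

```text
triv (212, 225, 40, 39) (270, 189, 38, 21) [599.09981223  37.78708173 100.        ] [599.98155957  34.81319191 100.        ] [600.05200658  37.98455533  98.22202621]
burn disc ((369.3737487792969, 233.02584838867188), (31.85404396057129, 32.04958724975586), 63.3551025390625) [ 628.37248949 -224.87563017   38.        ]
((237.83309936523438, 268.0321044921875), (118.8227767944336, 93.78160858154297), 79.11447143554688)
[[646.9 135.8]
 [680.4 -39.1]
 [463.2 -83.6]
 [429.3  86.5]] [554.9709051   24.89375817]
178.03474902433172 -79.15013522658084
221.69133524114454 -168.42008086728777
173.42287309750168 101.27218637099074
223.0757565784151 12.761468302271098
((240.65386962890625, 305.2691955566406), (29.025184631347656, 37.65428924560547), 78.69007110595703) [[219.3000030517578, 294.70001220703125], [256.29998779296875, 287.29998779296875], [262.0, 315.79998779296875], [225.0, 323.20001220703125]]
```

```bash
python3 - <<'E'
from h import *
d=pickle.load(open("d0.pkl","rb"));t=d["top"];s=d["side"]
A=plane(t,(219.3,294.7),122);B=plane(t,(256.3,287.3),122);print(A,B,np.linalg.norm(A-B),np.degrees(np.arctan2(*(A-B)[:2][::-1]))-90)
u=(A-B)/np.linalg.norm(A-B);ux=np.array([u[1],-u[0]])
bar=((A+B)/2)[:2]-5*ux;T=np.array([599.5,36.8]);v=T-bar;yaw=np.arctan2(v[1],v[0]);print("bar",bar,np.linalg.norm(v),np.degrees(yaw))
# sanity overlay with case pose
for yw in [11.3]:
    y=np.radians(yw);R=np.array([[np.cos(y),-np.sin(y),0],[np.sin(y),np.cos(y),0],[0,0,1]])
    C=np.r_[T,0]-R@np.array([53,0,0]);print("case",C)
    for n,r in (("top",t),("side",s)):
        im=np.ascontiguousarray(r["frame"][:,:,::-1])
        pts=[(sx*100,sy*82,106) for sx in(-1,1) for sy in(-1,1)]+[(-42,0,122),(-42,25,122),(-42,-25,122),(53,0,100),(-100,-85,0),(100,-85,0),(-100,-85,85),(100,-85,85)]
        im=cv2.resize(im,None,fx=4,fy=4,interpolation=cv2.INTER_CUBIC)
        for p in pts:
            q=proj(r,C+R@np.array(p,float));cv2.circle(im,tuple(int(a*4+1.5) for a in q),5,(0,255,0),1)
        q=proj(r,(628.5,-225,64));cv2.circle(im,tuple(int(a*4+1.5) for a in q),5,(0,255,0),1)
        im= im[780:1380,700:1500] if n=="top" else im[680:1280,750:1550]
        cv2.imwrite(f"pics/o_{n}.png",im)
E
```

```text
[504.0187876   53.87047668 122.        ] [517.86656792 -13.76926649 122.        ] 69.04271052100592 11.570194685233588
bar [506.04427917  19.04776351] 95.12682932044768 10.755392817198517
case [547.5274231   26.41485436   0.        ]
```

View pics/o_top.png

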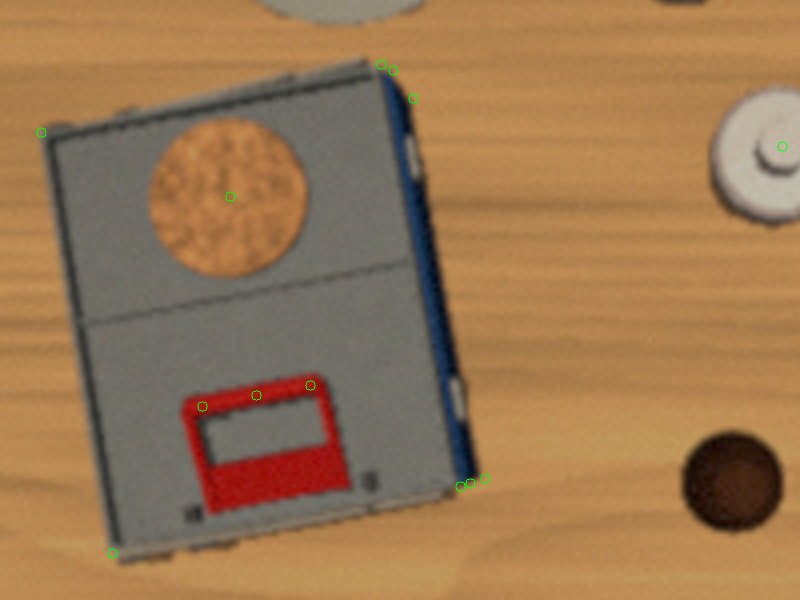

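View pics/o_side.png

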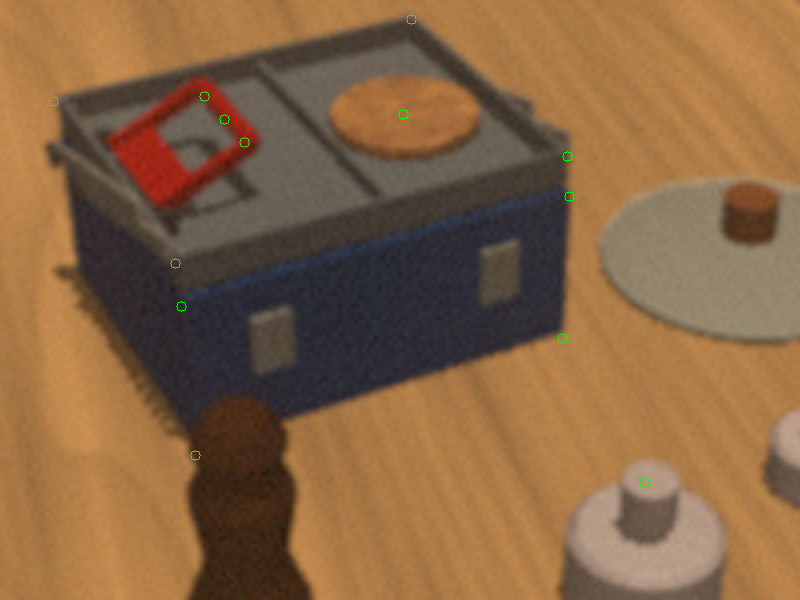

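```bash
python3 -m creep '{"translation":[[0,0,0],[0,0,0],[0,0,0],[0,0,0],[0,0,0],[0,0,0],[0,0,0],[0,0,0],[0,0,0],[0,0,0]],"rotation":[[0,0,-0.137],[0,0,-0.137],[0,0,-0.137],[0,0,-0.137],[0,0,-0.137],[0,0,-0.137],[0,0,-0.137],[0,0,-0.137],[0,0,-0.137],[0,0,-0.137]],"claw":[85,85,85,85,85,85,85,85,85,85]}' 60
python3 -m creep '{"translation":[[24,18,0],[24,18,0],[24,18,0],[24,18,0],[24,18,0],[24,18,0],[24,18,0],[24,18,0],[24,18,0],[24,18,0]],"rotation":[[0,0,0],[0,0,0],[0,0,0],[0,0,0],[0,0,0],[0,0,0],[0,0,0],[0,0,0],[0,0,0],[0,0,0]],"claw":[85,85,85,85,85,85,85,85,85,85]}'
```

```text
time: 1.15
tool_pos: [226.3, -555.4, 230.8]
tcp_rot: [-180.0, -0.0, 101.0]
ft_force: [-0.1, 0.4, 0.0]
finger_gap: 84.8
time: 2.15
tool_pos: [359.1, -285.3, 231.1]
tcp_rot: [-180.0, -0.0, 100.7]
ft_force: [1.0, -0.8, -0.1]
finger_gap: 84.9
```

```bash
python3 -m creep '{"translation":[[27,20,0],[27,20,0],[27,20,0],[27,20,0],[27,20,0],[27,20,0],[27,20,0],[27,20,0],[27,20,0],[20,16,0]],"rotation":[[0,0,0],[0,0,0],[0,0,0],[0,0,0],[0,0,0],[0,0,0],[0,0,0],[0,0,0],[0,0,0],[0,0,0]],"claw":[85,85,85,85,85,85,85,85,85,85]}'
cat > snap.py <<'E'
import sys,pickle,cv2
from bench import *
tag=sys.argv[1]; d={}
for n in sys.argv[2:]:
    d[n]=snapshot(n); cv2.imwrite(f"pics/{n}_{tag}.png",d[n]["frame"][:,:,::-1])
pickle.dump(d,open(f"d_{tag}.pkl","wb"))
s=sense();print(s["time"],s["tool_pos"].round(1),s["tcp_rot"].round(2),s["ft_force"].round(1),round(s["finger_gap"],1))
E
python3 snap.py a wrist
```

```text
time: 3.15
tool_pos: [503.2, 10.1, 231.0]
tcp_rot: [-180.0, -0.0, 100.7]
ft_force: [1.3, -1.1, 0.4]
finger_gap: 85.2
3.2 [504.2  12.6 230.9] [ 1.7995e+02 -1.2000e-01  1.0077e+02] [-2.2  2.4 -0.5] 85.3
```

View pics/wrist_a.png

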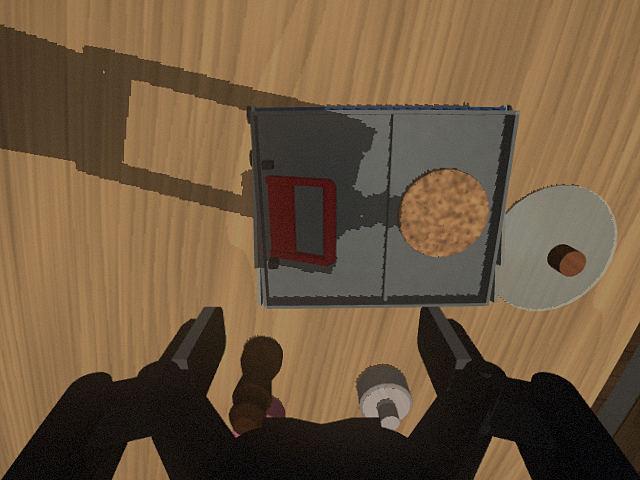

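The wrist view shows the red bar at about (330,222), the trivet at about (446,212), and the case edges parallel to the jaw axis. Next I measure them.

```bash
python3 - <<'E'
from h import *
r=pickle.load(open("d_a.pkl","rb"))["wrist"];H=hsv(r)
c=big((H[...,0]<20)&(H[...,1]>90)&(H[...,2]>80),(392,160,498,262));e=cv2.fitEllipse(c);T=plane(r,e[0],100);print("triv",e,T)
red=((H[...,0]<8)|(H[...,0]>172))&(H[...,1]>140)
c=big(red,(255,170,350,275));q=cv2.boxPoints(cv2.minAreaRect(c));print(q.tolist())
p=c[:,0].astype(float);
for y in (190,200,222,240,250):
    xs=np.where(red[y,300:350])[0]+300;print(y,xs.min(),xs.max())
b=plane(r,(330,222),122)
# endpoints
P=[plane(r,x,122) for x in ((330,181),(330,222),(330.,262))];print(P)
v=T-b;print(np.linalg.norm(v[:2]),np.degrees(np.arctan2(v[1],v[0])))
# burner knob top
E
```

```text
triv ((443.527099609375, 212.67581176757812), (83.0234146118164, 92.51419830322266), 49.4217414855957) [599.27834543  40.82563669 100.        ]
[[265.0, 175.0], [335.0, 175.0], [335.0, 265.0], [265.0, 265.0]]
190 323 335
200 323 335
222 323 335
240 324 335
250 324 335
[array([501.3460776 ,  52.30698248, 122.        ]), array([507.38032495,  21.75001469, 122.        ]), array([513.75465584, -10.47665739, 122.        ])]
93.85694179454475 11.726575200808723
```

```bash
python3 -m creep '{"translation":[[0.6,0.4,0],[3,2,15],[3,1,20],[0,0,20],[0,0,15],[0,0,10],[0,0,0],[0,0,0]],"rotation":[[0,0,0],[0,0,0],[0,0,0],[0,0,0],[0,0,0],[0,0,0],[0,0,0],[0,0,0]],"claw":[18,18,18,18,18,18,18,18]}'
python3 snap.py b wrist
```

```text
time: 4.0
tool_pos: [505.1, 15.0, 151.6]
tcp_rot: [180.0, 0.0, 100.6]
ft_force: [-0.2, -0.2, 0.2]
finger_gap: 18.0
4.05 [505.5  15.  152.2] [1.7993e+02 2.0000e-02 1.0063e+02] [-0.3  0.   0.5] 18.0
```

View pics/wrist_b.png

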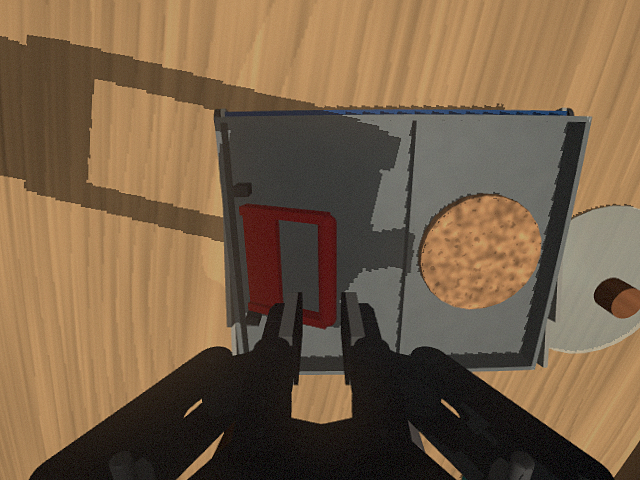

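```bash
python3 - <<'E'
from h import *
r=pickle.load(open("d_b.pkl","rb"))["wrist"];H=hsv(r)
red=((H[...,0]<8)|(H[...,0]>172))&(H[...,1]>140)
L=[]
for y in (225,240,260,280):
    xs=np.where(red[y,300:350])[0]+300;L.append(plane(r,(xs.mean(),y),122));print(y,xs.min(),xs.max(),L[-1])
v=L[0]-L[-1];print(np.degrees(np.arctan2(v[1],v[0]))-90)
y=np.radians(10.6);ux=np.array([np.cos(y),np.sin(y)]);uy=np.array([-ux[1],ux[0]])
tc=np.array([505.5,15.0])
for p in L: print("tool y off",(p[:2]-tc)@ux,"tool x",(p[:2]-tc)@uy)
ys=[];
for p in ((328,207),(325,327)): q=plane(r,p,122);print(q,(q[:2]-tc)@uy)
c=big((H[...,0]<20)&(H[...,1]>90)&(H[...,2]>80),(412,186,550,316));e=cv2.fitEllipse(c);T=plane(r,e[0],100);print("triv",e,T,(T[:2]-tc)@ux,(T[:2]-tc)@uy)
E
```

```text
225 318 335 [501.63393649  47.2195106  122.        ]
240 318 335 [503.20011189  39.09818741 122.        ]
260 319 336 [505.89415367  27.97959848 122.        ]
280 319 335 [507.89353307  16.22983426 122.        ]
11.419509192838532
tool y off 2.1267320092703694 tool x 32.38086350626336
tool y off 2.172252803143202 tool x 24.110027775718088
tool y off 2.775042249900058 tool x 12.685601063092248
tool y off 2.5789179351284504 tool x 0.7685539239722303
[500.56817435  56.80060299 122.        ] 41.994506283797975
[512.49793757 -13.65102592 122.        ] -29.449386232846187
triv ((480.107421875, 251.47479248046875), (107.37902069091797, 125.04263305664062), 56.668663024902344) [598.41066917  41.58278135 100.        ] 96.21511957137933 9.038112384056445
```

```bash
python3 -m creep '{"translation":[[3,1,0],[4,1,4],[0,0,10],[0,0,12],[0,0,10],[0,0,6],[0,0,3],[0,0,0]],"rotation":[[0,0,-0.005],[0,0,0],[0,0,0],[0,0,0],[0,0,0],[0,0,0],[0,0,0],[0,0,0]],"claw":[18,18,18,18,18,18,18,18]}'
python3 snap.py c wrist top
```

```text
time: 4.85
tool_pos: [505.2, 22.5, 105.6]
tcp_rot: [-179.9, -0.0, 100.9]
ft_force: [0.6, -0.5, 0.5]
finger_gap: 18.1
4.95 [505.9  22.5 106.6] [179.98   0.   100.94] [-0.4 -0.2  0.5] 17.8
```

View pics/wrist_c.png

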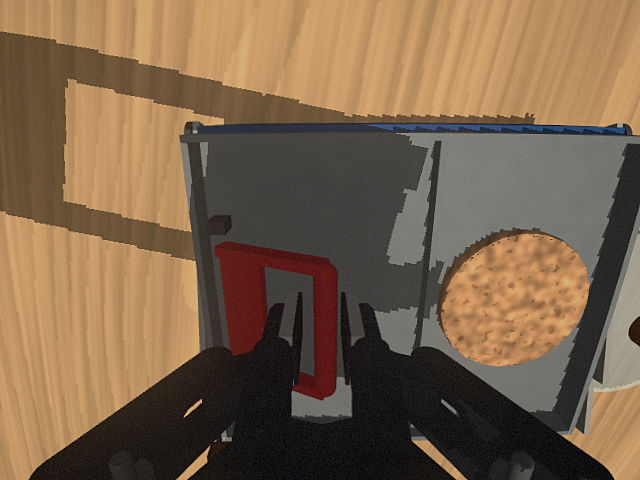

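The bar (about (325,330)) lies between the fingers with no contact, so I close on it.

```bash
python3 -m creep '{"translation":[[0,0,0],[0,0,0],[0,0,0],[0,0,0],[0,0,0]],"rotation":[[0,0,0],[0,0,0],[0,0,0],[0,0,0],[0,0,0]],"claw":[0,0,0,0,0]}' 60
```

```text
time: 5.45
tool_pos: [506.8, 22.6, 107.1]
tcp_rot: [179.8, 0.0, 100.9]
ft_force: [5.8, 0.8, -1.4]
finger_gap: 7.6
```

```bash
python3 -m creep '{"translation":[[0,-0.3,-2],[0,-0.4,-2],[0,-0.4,-2],[0,-0.5,-2],[0,-0.5,-2]],"rotation":[[0,0,0],[0,0,0],[0,0,0],[0,0,0],[0,0,0]],"claw":[0,0,0,0,0]}'
python3 -m creep '{"translation":[[0,-0.5,-2],[0,-0.6,-2],[0,0,0]],"rotation":[[0,0,0],[0,0,0],[0,0,0]],"claw":[0,0,0]}'
```

```text
time: 5.95
tool_pos: [503.3, 22.3, 115.7]
tcp_rot: [-180.0, -0.0, 100.9]
ft_force: [3.3, -0.1, -5.1]
finger_gap: 7.7
time: 6.25
tool_pos: [502.2, 22.6, 120.4]
tcp_rot: [-180.0, -0.1, 101.0]
ft_force: [2.8, 5.1, -5.0]
finger_gap: 7.4
```

```bash
python3 -m creep '{"translation":[[0,0,-2],[0.3,0,-2],[0.5,0,-2]],"rotation":[[0,0,0],[0,0,0],[0,0,0]],"claw":[0,0,0]}'
python3 -c "
import numpy as np
t=np.arange(0,2.53,.1);t=np.r_[t,2.5];a=np.radians(15)
y=120*(np.cos(a)-np.cos(a+t));z=120*(np.sin(a+t)-np.sin(a))
for i in range(1,len(t)):print(round(t[i],2),round(y[i],1),round(z[i],1),'d',round(y[i]-y[i-1],1),round(-(z[i]-z[i-1]),1))"
```

```text
time: 6.55
tool_pos: [501.3, 23.7, 125.6]
tcp_rot: [-179.9, -0.1, 101.0]
ft_force: [0.6, 6.2, -6.7]
finger_gap: 7.7
0.1 3.7 11.4 d 3.7 -11.4
0.2 8.5 22.4 d 4.8 -11.0
0.3 14.4 32.9 d 5.9 -10.5
0.4 21.2 42.7 d 6.9 -9.8
0.5 29.1 51.8 d 7.8 -9.1
0.6 37.8 60.0 d 8.7 -8.3
0.7 47.3 67.4 d 9.5 -7.3
0.8 57.4 73.7 d 10.2 -6.4
0.9 68.2 79.0 d 10.8 -5.3
1.0 79.4 83.3 d 11.2 -4.2
1.1 91.0 86.3 d 11.6 -3.1
1.2 102.9 88.2 d 11.8 -1.9
1.3 114.8 88.9 d 12.0 -0.7
1.4 126.8 88.4 d 12.0 0.5
1.5 138.7 86.8 d 11.9 1.7
1.6 150.3 83.9 d 11.6 2.9
1.7 161.6 79.9 d 11.3 4.0
1.8 172.5 74.8 d 10.8 5.1
1.9 182.8 68.6 d 10.3 6.2
2.0 192.4 61.4 d 9.6 7.2
2.1 201.2 53.3 d 8.8 8.1
2.2 209.2 44.4 d 8.0 8.9
2.3 216.3 34.7 d 7.1 9.7
2.4 222.4 24.3 d 6.1 10.4
2.5 227.4 13.4 d 5.0 10.9
2.5 227.4 13.4 d 0.0 -0.0
```

```bash
python3 -m creep '{"translation":[[2,0,-5],[2.2,0,-5.5],[2.4,0,-5.5],[2.6,0,-5.3],[3,0,-5.2]],"rotation":[[0,0,0],[0,0,0],[0,0,0],[0,0,0],[0,0,0]],"claw":[0,0,0,0,0]}'
python3 snap.py d side
```

```text
time: 7.05
tool_pos: [498.8, 36.3, 151.9]
tcp_rot: [-179.9, -0.2, 101.0]
ft_force: [1.5, 7.6, -10.9]
finger_gap: 7.7
7.1 [498.8  36.7 152.7] [-179.9    -0.19  100.98] [-1.5  9.6 -9.1] 7.4
```

View pics/side_d.png

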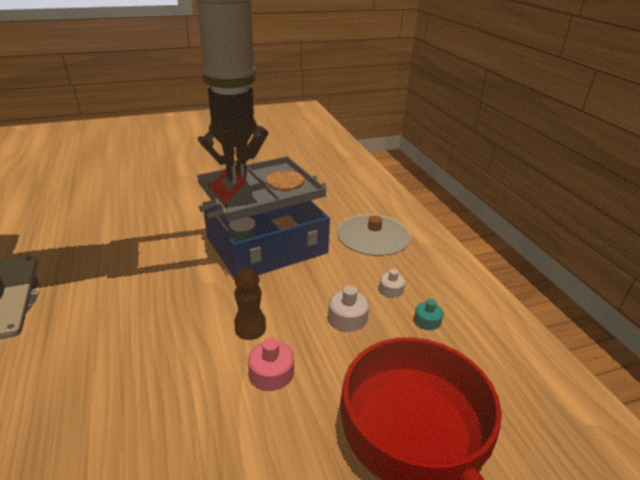

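```bash
python3 -m creep '{"translation":[[3.5,0,-4.9],[3.5,0,-4.9],[6,0,-8.5],[8,0,-8.7],[9,0,-7.8],[10,0,-7],[10.5,0,-5.8],[11,0,-4.8]],"rotation":[[0,0,0],[0,0,0],[0,0,0],[0,0,0],[0,0,0],[0,0,0],[0,0,0],[0,0,0]],"claw":[0,0,0,0,0,0,0,0]}'
python3 -c "
from bench import *
s=sense();print(s['tool_pos'],s['ft_force'])"
```

```text
time: 7.9
tool_pos: [485.3, 96.1, 202.1]
tcp_rot: [-179.6, -0.1, 101.0]
ft_force: [-2.4, 3.5, -19.5]
finger_gap: 7.5
[485.25803044  96.07729245 202.07312595] [ -2.39923805   3.45790502 -19.51901982]
```

```bash
python3 -m creep '{"translation":[[11.3,0,-4],[11.6,0,-3],[11.8,0,-1.8],[12,0,-0.6],[12,0,0.6],[11.9,0,1.8],[11.6,0,2.9],[11.3,0,4],[10.8,0,5]],"rotation":[[0,0,0],[0,0,0],[0,0,0],[0,0,0],[0,0,0],[0,0,0],[0,0,0],[0,0,0],[0,0,0]],"claw":[0,0,0,0,0,0,0,0,0]}'
python3 -c "
from bench import *
s=sense();print(s['tool_pos'],s['ft_force'])"
```

```text
time: 8.8
tool_pos: [463.7, 194.8, 195.6]
tcp_rot: [-179.2, 0.3, 100.9]
ft_force: [-10.3, -12.9, -20.6]
finger_gap: 7.2
[463.69692119 194.78968798 195.60701156] [-10.30147401 -12.85326041 -20.60979376]
```

```bash
python3 -m creep '{"translation":[[9,-0.4,7],[9.5,-0.4,7.3],[8.8,-0.4,8.4],[7.9,-0.3,9],[7,0,9.7],[5.5,0,10],[3,0,7],[0,0,0]],"rotation":[[0,0,0],[0,0,0],[0,0,0],[0,0,0],[0,0,0],[0,0,0],[0,0,0],[0,0,0]],"claw":[0,0,0,0,0,0,0,0]}'
python3 snap.py e side top
```

```text
time: 9.6
tool_pos: [454.6, 243.6, 138.5]
tcp_rot: [-179.5, 0.4, 100.9]
ft_force: [-5.2, -14.6, -11.2]
finger_gap: 7.6
9.7 [454.8 243.2 139.3] [-179.52    0.38  100.91] [ -6.2 -15.3  -9.8] 7.8
```

View pics/side_e.png

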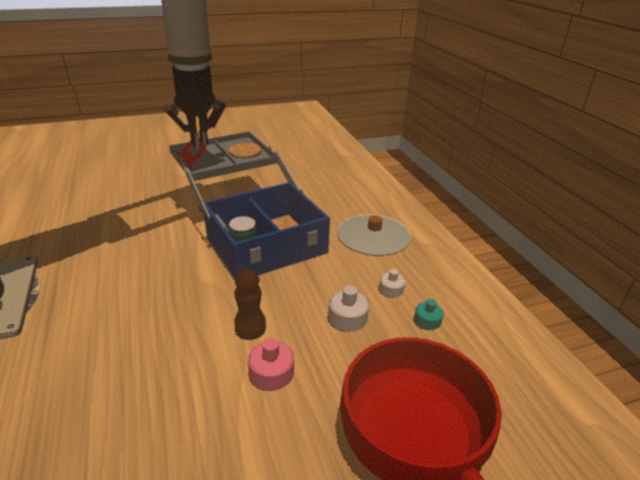

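View pics/top_e.png

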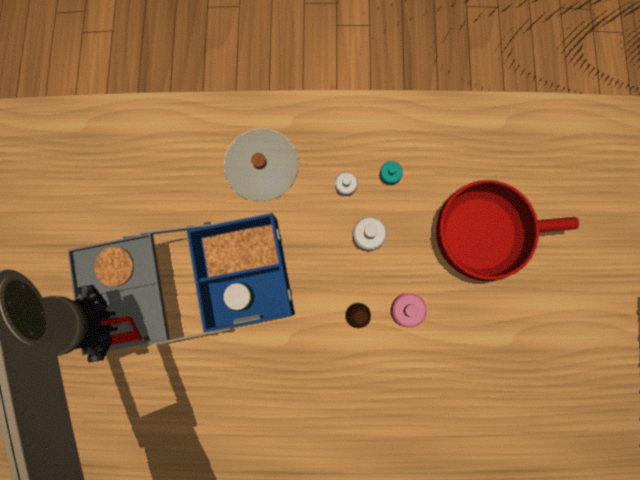

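The tray is open in both views, and the cork bay is visible at top (240,250). I lower onto the stop, ease the paddle and release.

```bash
python3 -m creep '{"translation":[[0.5,0.3,4],[0.5,0.7,4],[0,1,4],[0,1,4],[0,1,3],[0,0,0]],"rotation":[[0,0,0],[0,0,0],[0,0,0],[0,0,0],[0,0,0],[0,0,0]],"claw":[0,0,0,0,0,0]}'
python3 snap.py f side
```

```text
time: 10.3
tool_pos: [460.7, 247.0, 122.7]
tcp_rot: [-179.9, 0.2, 100.9]
ft_force: [-2.4, -7.3, -2.9]
finger_gap: 7.4
10.35 [460.7 247.  122.9] [-179.86    0.18  100.92] [-2.3 -7.  -3.4] 8.0
```

```bash
python3 -m creep '{"translation":[[0,0.3,2],[0,0.3,2],[0,0,0],[0,0,0],[0,0,0],[0,0,-5],[0,0,-20],[0,0,-35],[0,0,-35]],"rotation":[[0,0,0],[0,0,0],[0,0,0],[0,0,0],[0,0,0],[0,0,0],[0,0,0],[0,0,0],[0,0,0]],"claw":[0,0,18,18,18,18,18,18,18]}'
python3 snap.py g side top wrist
python3 - <<'E'
from h import *
d=pickle.load(open("d_g.pkl","rb"));t=d["top"];s=d["side"]
H=hsv(t);S=hsv(s)
# bay: cork region quad at floor z=6
c=big((H[...,0]<20)&(H[...,1]>110)&(H[...,2]>90),(196,222,286,280));r=cv2.minAreaRect(c);print(r)
im=np.hstack([cv2.resize(x["frame"][a:a+100,b:b+100][:,:,::-1],None,fx=4,fy=4,interpolation=cv2.INTER_CUBIC) for x,a,b in((t,190,320),(s,260,300))])
cv2.imwrite("pics/bn.png",im)
im=np.hstack([cv2.resize(x["frame"][a:a+130,b:b+130][:,:,::-1],None,fx=3,fy=3,interpolation=cv2.INTER_CUBIC) for x,a,b in((t,205,175),(s,170,200))])
cv2.imwrite("pics/by.png",im)
E
```

```text
time: 11.25
tool_pos: [461.3, 248.7, 214.9]
tcp_rot: [-179.9, 0.0, 100.9]
ft_force: [0.3, 0.4, -0.1]
finger_gap: 18.0
11.4 [463.8 249.8 217.9] [ 1.7961e+02 -8.0000e-02  1.0095e+02] [-0.2 -0.2 -0.4] 17.9
((239.48077392578125, 249.90383911132812), (39.22322082519531, 70.79792022705078), 78.69007110595703)
```

View pics/bn.png

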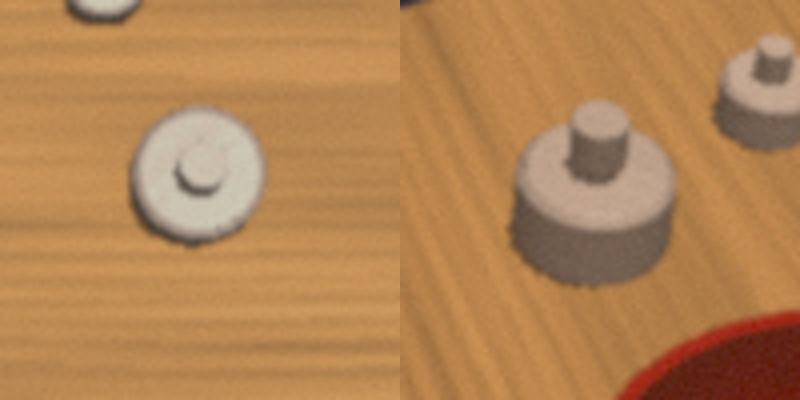

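View pics/by.png

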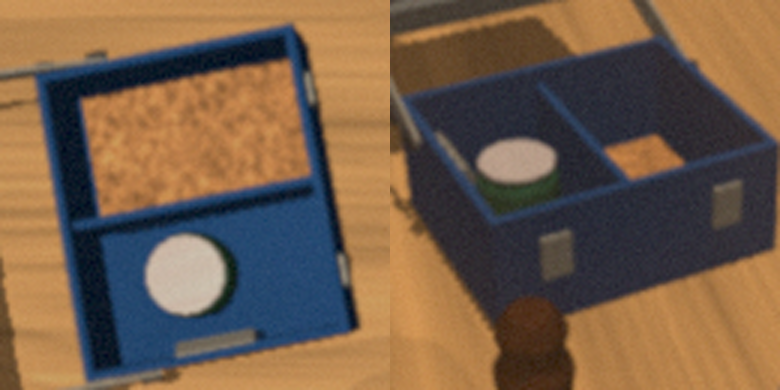

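View pics/wrist_g.png

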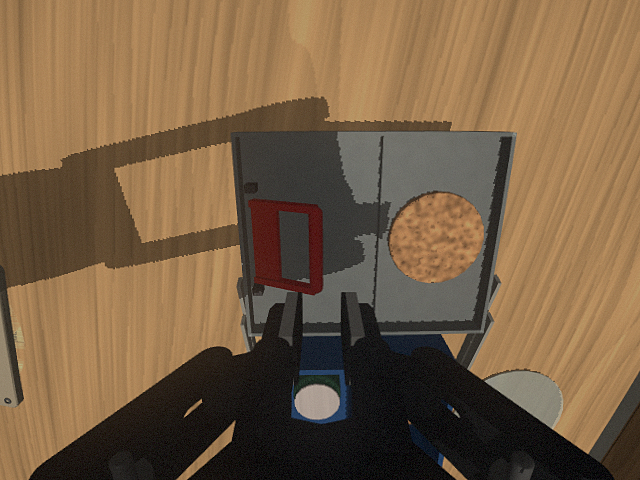

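```bash
python3 - <<'E'
from h import *
d=pickle.load(open("d_g.pkl","rb"));t=d["top"];s=d["side"]
kt=(370.1,230.9);ks=(349.9,289.1)
print("knob",tri(ray(t,kt),ray(s,ks)),plane(t,kt,64),plane(s,ks,64))
C=[plane(t,(a/3+174.7,b/3+204.7),85)[:2] for a,b in((40,78),(290,28),(355,328),(90,380))]
C=np.array(C);print(C.round(1),C.mean(0))
for i in range(4):
    v=C[(i+1)%4]-C[i];print(np.linalg.norm(v).round(1),np.degrees(np.arctan2(v[1],v[0])).round(1))
print("cork",plane(t,(239.5,249.9),6))
# side-view rim corners
D=np.array([plane(s,((a-390)/3+199.7,b/3+169.7),85)[:2] for a,b in((410,95),(657,40),(777,147),(497,222))]);print(D.round(1),D.mean(0))
E
```

```text
knob [ 629.99902441 -224.83600045   65.85673195] [ 629.15887168 -224.60696008   64.        ] [ 632.09014565 -222.97309557   64.        ]
[[626.5 126.8]
 [658.8 -34.3]
 [468.9 -77.9]
 [435.1  88.9]] [547.32279614  25.8525965 ]
164.3 -78.7
194.8 -167.1
170.3 101.5
195.2 11.2
cork [597.16605461  40.91391437   6.        ]
[[444.   96.1]
 [626.8 127.9]
 [660.8 -36.9]
 [472.4 -70.3]] [550.99118509  29.1824823 ]
```

```bash
python3 -m creep '{"translation":[[-15,2,0],[-25,4,0],[-25,4,0],[-25,4,0],[-25,4,0],[-25,4,0],[-25,4,0],[-25,4,0],[-25,4,0],[-25,4,0]],"rotation":[[0,0,0],[0,0,0],[0,0,0],[0,0,0],[0,0,0],[0,0,0],[0,0,0],[0,0,0],[0,0,0],[0,0,0]],"claw":[50,50,50,50,50,50,50,50,50,50]}'
python3 -m creep '{"translation":[[-27,4,0],[-27,4,0],[-27,4,0],[-27,4,0],[-27,4,0],[-27,4,0],[-27,4,0],[-27,4,0],[-20,3,0],[-10,1,0]],"rotation":[[0,0,0],[0,0,0],[0,0,0],[0,0,0],[0,0,0],[0,0,0],[0,0,0],[0,0,0],[0,0,0],[0,0,0]],"claw":[50,50,50,50,50,50,50,50,50,50]}'
```

```text
time: 12.4
tool_pos: [543.9, 18.5, 212.2]
tcp_rot: [-179.8, -0.0, 100.9]
ft_force: [0.3, 0.3, 0.3]
finger_gap: 50.1
time: 13.4
tool_pos: [625.6, -216.5, 211.8]
tcp_rot: [-179.8, -0.1, 100.8]
ft_force: [-0.2, 0.4, -0.3]
finger_gap: 50.1
```

```bash
python3 -m creep '{"translation":[[-5,1,5],[-3,1,20],[0,0,25],[0,0,20],[0,0,10],[0,0,0]],"rotation":[[0,0,0],[0,0,0],[0,0,0],[0,0,0],[0,0,0],[0,0,0]],"claw":[50,50,50,50,50,50]}'
python3 snap.py h wrist side
```

```text
time: 14.0
tool_pos: [628.6, -220.5, 131.3]
tcp_rot: [-179.8, -0.1, 101.0]
ft_force: [-0.0, -0.6, -0.5]
finger_gap: 49.9
14.1 [ 630.4 -221.5  134.5] [1.7998e+02 1.0000e-02 1.0097e+02] [0.6 0.5 0.6] 50.0
```

View pics/wrist_h.png

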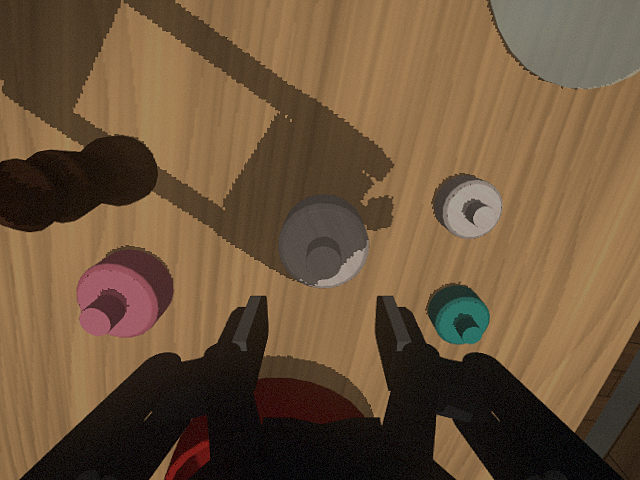

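View pics/side_h.png

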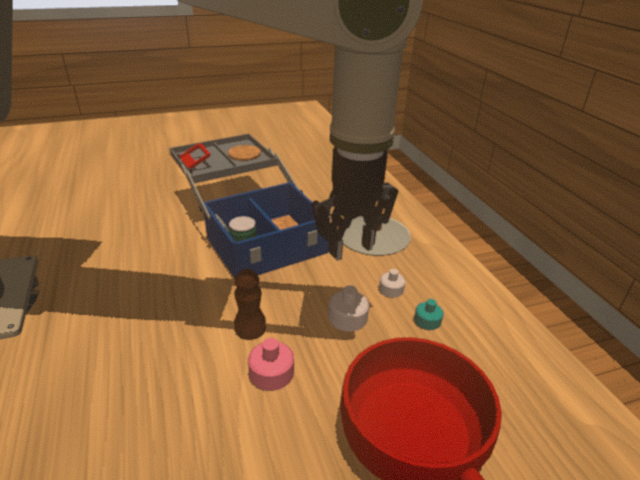

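The wrist view shows the burner's knob at about (323,258), between the fingers in x. The tray stays open in the side view.

```bash
python3 - <<'E'
from h import *
r=pickle.load(open("d_h.pkl","rb"))["wrist"]
cv2.imwrite("pics/kn.png",cv2.resize(r["frame"][185:300,265:385][:,:,::-1],None,fx=5,fy=5,interpolation=cv2.INTER_CUBIC))
for p in((323,258),):
    q=plane(r,p,64);y=np.radians(10.95);ux=np.array([np.cos(y),np.sin(y)]);uy=np.array([-ux[1],ux[0]]);e=q[:2]-[630.4,-221.5];print(q,"tool x",e@uy,"y",e@ux)
E
```

```text
[ 629.54004155 -221.91622507   64.        ] tool x -0.24529591289835734 y -0.9233643728425328
```

View pics/kn.png

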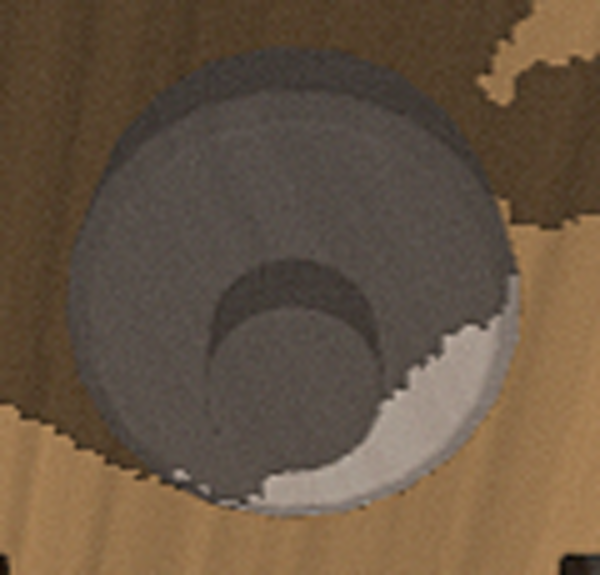

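```bash
python3 -m creep '{"translation":[[-1.5,0,5],[-1,0,15],[0,0,20],[0,0,20],[0,0,15],[0,0,10],[0,0,4],[0,0,0],[0,0,0]],"rotation":[[0,0,0],[0,0,0],[0,0,0],[0,0,0],[0,0,0],[0,0,0],[0,0,0],[0,0,0],[0,0,0]],"claw":[50,50,50,50,50,50,50,50,50]}'
python3 snap.py i side wrist
```

```text
time: 15.0
tool_pos: [631.3, -224.5, 45.9]
tcp_rot: [179.9, 0.0, 100.9]
ft_force: [-0.6, -0.0, 1.2]
finger_gap: 49.9
15.1 [ 631.5 -224.6   46.2] [1.7991e+02 7.0000e-02 1.0094e+02] [-0.2 -0.5  0.8] 50.2
```

```bash
python3 - <<'E'
from h import *
r=pickle.load(open("d_i.pkl","rb"))
cv2.imwrite("pics/ki.png",np.hstack([cv2.resize(r["side"]["frame"][220:340,290:410][:,:,::-1],(400,400),interpolation=cv2.INTER_CUBIC),cv2.resize(r["wrist"]["frame"][200:440,200:440][:,:,::-1],(400,400))]))
E
```

```text
(no output)
```

View pics/ki.png

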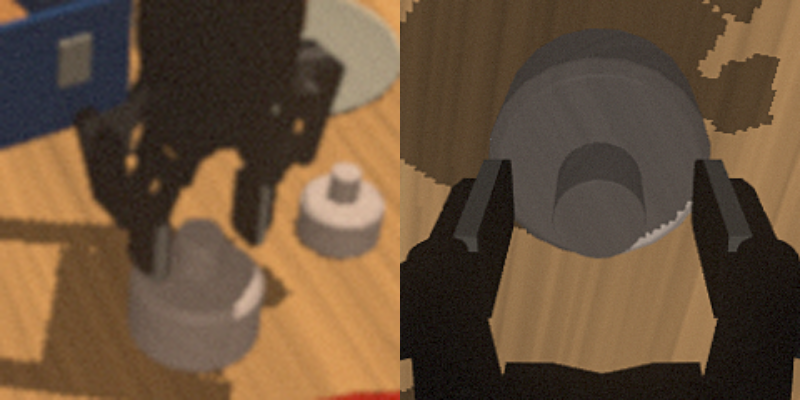

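```bash
python3 -m creep '{"translation":[[0,0,2],[0,0,0],[0,0,0],[0,0,0],[0,0,0],[0,0,0],[0,0,0]],"rotation":[[0,0,0],[0,0,0],[0,0,0],[0,0,0],[0,0,0],[0,0,0],[0,0,0]],"claw":[15,10,10,10,10,10,10]}' 50
python3 -m creep '{"translation":[[0,0,-3],[0,0,-8],[0,0,-15],[0,0,-25],[0,0,-35],[0,0,-35],[0,0,-30],[0,0,-15]],"rotation":[[0,0,0],[0,0,0],[0,0,0],[0,0,0],[0,0,0],[0,0,0],[0,0,0],[0,0,0]],"claw":[10,10,10,10,10,10,10,10]}'
python3 snap.py j side wrist
```

```text
time: 15.8
tool_pos: [630.7, -224.3, 43.3]
tcp_rot: [180.0, 0.0, 100.9]
ft_force: [-2.7, 0.2, 6.7]
finger_gap: 22.3
time: 16.6
tool_pos: [632.3, -224.8, 214.3]
tcp_rot: [179.7, 0.2, 100.9]
ft_force: [0.7, -0.5, -0.7]
finger_gap: 22.1
16.7 [ 632.3 -224.9  213. ] [179.71   0.2  100.95] [ 0.2  0.2 -1.9] 22.3
```

View pics/side_j.png

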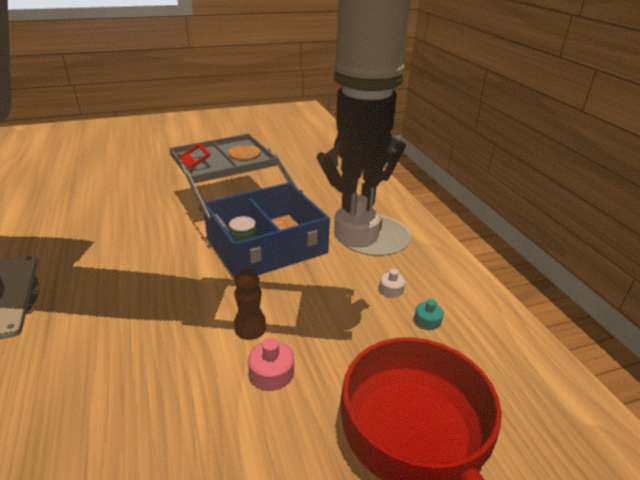

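```bash
python3 -m creep '{"translation":[[8,0.4,0],[18,1,0],[28,1.5,0],[32,1.7,0],[36,1.9,0],[36,1.9,0],[36,1.9,0],[32,1.5,0],[22,1.2,0],[12,0.6,0]],"rotation":[[0,0,0],[0,0,0],[0,0,0],[0,0,0],[0,0,0],[0,0,0],[0,0,0],[0,0,0],[0,0,0],[0,0,0]],"claw":[10,10,10,10,10,10,10,10,10,10]}'
python3 -m creep '{"translation":[[2,0,0],[0,0,0],[0,0,0]],"rotation":[[0,0,0],[0,0,0],[0,0,0]],"claw":[10,10,10]}'
python3 snap.py k side top wrist
```

```text
time: 17.7
tool_pos: [592.6, 36.9, 206.8]
tcp_rot: [-179.8, -0.1, 101.1]
ft_force: [-0.8, 0.2, -1.5]
finger_gap: 22.0
time: 18.0
tool_pos: [594.2, 34.7, 208.5]
tcp_rot: [-180.0, 0.0, 100.9]
ft_force: [0.3, -0.4, -1.8]
finger_gap: 22.0
18.15 [594.4  34.6 208.8] [-1.7999e+02  1.0000e-02  1.0086e+02] [-0.6  0.4 -2. ] 22.3
```

View pics/wrist_k.png

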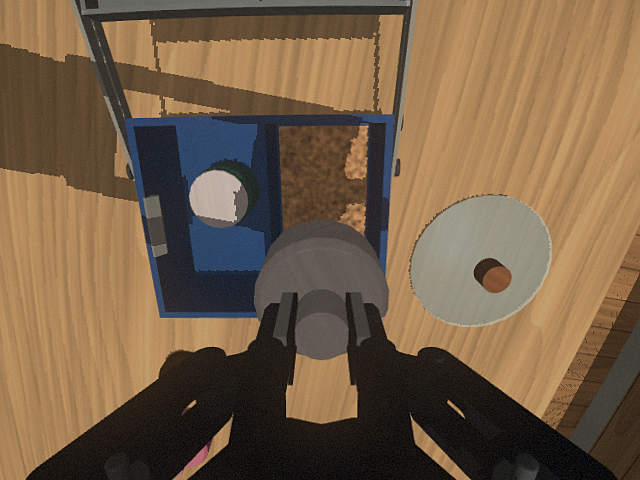

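View pics/side_k.png

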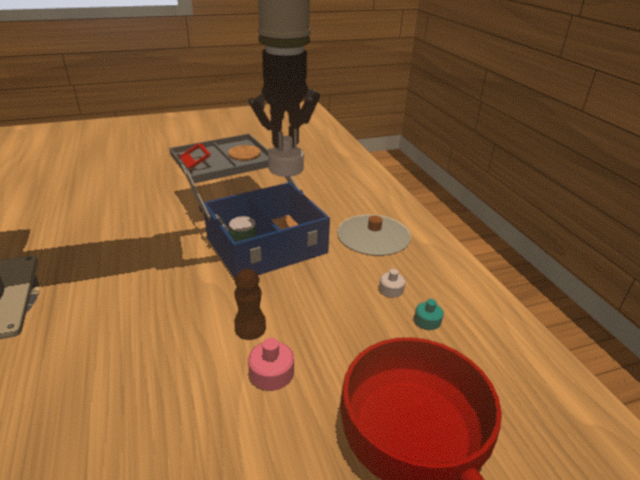

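```bash
python3 - <<'E'
from h import *
r=pickle.load(open("d_k.pkl","rb"))["wrist"]
a=plane(r,(128,119),85);b=plane(r,(396,116),85);c=plane(r,(161,318),85)
print(np.linalg.norm(a-b),np.linalg.norm(a-c),np.degrees(np.arctan2((b-a)[1],(b-a)[0])))
C=(b+c)/2;print("C",C);y=np.radians(11.1);ux=np.array([np.cos(y),np.sin(y)]);uy=np.array([-ux[1],ux[0]])
bay=C[:2]+48.5*ux;print("bay",bay);e=bay-[594.4,34.6];print("tool x",e@uy,"y",e@ux)
E
```

```text
198.68828357737482 170.01350384007577 11.0911947567784
C [549.65873535  27.77318994  85.        ]
bay [597.25142956  37.11050532]
tool x 1.9145776237449137 y 3.2814143259802053
```

```bash
python3 -m creep '{"translation":[[1,1.5,5],[1,1,15],[0,0,20],[0,0,20],[0,0,20],[0,0,20],[0,0,18],[0,0,12],[0,0,6],[0,0,0]],"rotation":[[0,0,0],[0,0,0],[0,0,0],[0,0,0],[0,0,0],[0,0,0],[0,0,0],[0,0,0],[0,0,0],[0,0,0]],"claw":[10,10,10,10,10,10,10,10,10,10]}'
python3 snap.py l side top
```

```text
time: 19.15
tool_pos: [595.5, 38.1, 71.6]
tcp_rot: [-179.9, -0.0, 100.9]
ft_force: [0.3, 0.0, -1.3]
finger_gap: 22.0
19.25 [596.8  38.1  73.5] [1.7994e+02 1.0000e-02 1.0094e+02] [ 0.4 -0.4 -0.9] 22.0
```

View pics/side_l.png

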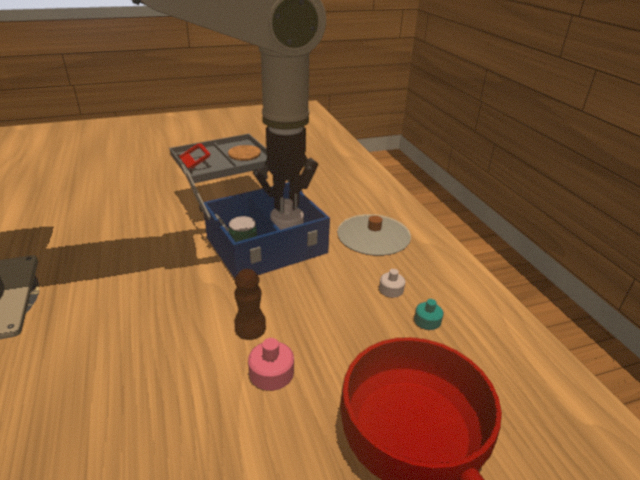

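No contact so far, and the underside is about 24 mm above the cork. I lower slowly.

```bash
python3 -m creep '{"translation":[[0,0,4],[0,0,5],[0,0,5],[0,0,3],[0,0,2],[0,0,2],[0,0,0]],"rotation":[[0,0,0],[0,0,0],[0,0,0],[0,0,0],[0,0,0],[0,0,0],[0,0,0]],"claw":[10,10,10,10,10,10,10]}'
python3 -m creep '{"translation":[[0,0,1.5],[0,0,0]],"rotation":[[0,0,0],[0,0,0]],"claw":[10,10]}'
```

```text
time: 19.95
tool_pos: [596.1, 38.1, 51.5]
tcp_rot: [-180.0, -0.0, 100.9]
ft_force: [0.3, 0.7, -2.0]
finger_gap: 22.5
time: 20.15
tool_pos: [596.3, 38.0, 50.3]
tcp_rot: [180.0, 0.0, 100.9]
ft_force: [0.3, -0.2, -2.5]
finger_gap: 22.1
```

```bash
python3 -m creep '{"translation":[[0,0,1],[0,0,0]],"rotation":[[0,0,0],[0,0,0]],"claw":[10,10]}'
python3 -m creep '{"translation":[[0,0,1],[0,0,0]],"rotation":[[0,0,0],[0,0,0]],"claw":[10,10]}'
```

```text
time: 20.35
tool_pos: [596.4, 38.1, 49.4]
tcp_rot: [180.0, 0.0, 100.9]
ft_force: [-0.2, -0.2, -1.0]
finger_gap: 22.2
time: 20.55
tool_pos: [596.5, 38.0, 49.3]
tcp_rot: [180.0, 0.0, 100.9]
ft_force: [-4.0, -0.5, 6.0]
finger_gap: 22.2
```

It touches down at 6 N. I release with a small opening and rise.

```bash
python3 -m creep '{"translation":[[0,0,0],[0,0,0],[0,0,0],[0,0,-3],[0,0,-15],[0,0,-25],[0,0,-35],[0,0,-40],[0,0,-35]],"rotation":[[0,0,0],[0,0,0],[0,0,0],[0,0,0],[0,0,0],[0,0,0],[0,0,0],[0,0,0],[0,0,0]],"claw":[30,36,36,36,36,36,36,36,36]}'
python3 snap.py m side top wrist
```

```text
time: 21.45
tool_pos: [596.7, 38.1, 204.9]
tcp_rot: [179.9, 0.0, 100.9]
ft_force: [0.6, 0.2, 0.4]
finger_gap: 36.1
21.6 [598.8  38.  206.9] [1.7953e+02 1.0000e-01 1.0095e+02] [-0.7 -0.4 -1.5] 36.2
```

View pics/wrist_m.png

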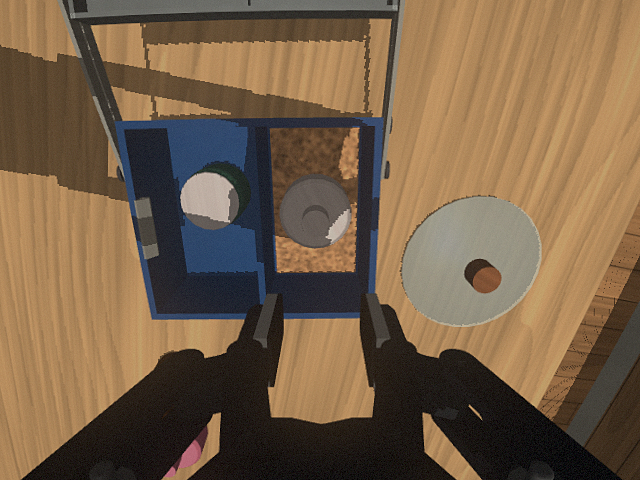

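View pics/side_m.png

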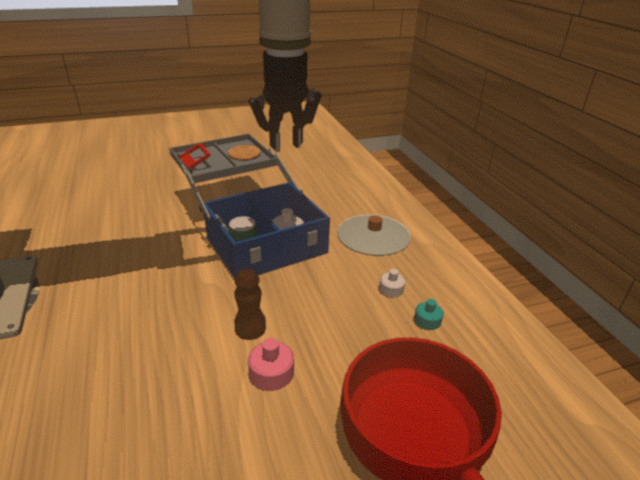

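```bash
python3 -m creep '{"translation":[[10,-4,0],[20,-8,0],[28,-12,0],[30,-12.5,0],[32,-13,0],[32,-13,0],[30,-12.5,0],[26,-11,0],[16,-6.5,0],[8,-3,0]],"rotation":[[0,0,0],[0,0,0],[0,0,0],[0,0,0],[0,0,0],[0,0,0],[0,0,0],[0,0,0],[0,0,0],[0,0,0]],"claw":[18,18,18,18,18,18,18,18,18,18]}'
python3 -m creep '{"translation":[[0,0,10],[0,0,15],[0,0,15],[0,0,10],[0,0,0],[0,0,0]],"rotation":[[0,0,0],[0,0,0],[0,0,0],[0,0,0],[0,0,0],[0,0,0]],"claw":[18,18,18,18,18,18]}'
python3 snap.py n wrist
```

```text
time: 22.6
tool_pos: [456.1, 248.9, 199.7]
tcp_rot: [-179.8, 0.0, 101.1]
ft_force: [0.0, -0.5, 1.0]
finger_gap: 18.0
time: 23.2
tool_pos: [458.5, 247.3, 150.9]
tcp_rot: [-179.9, 0.0, 100.9]
ft_force: [0.0, 0.6, 0.1]
finger_gap: 18.1
23.25 [458.9 247.5 151.7] [ 1.7998e+02 -1.0000e-02  1.0091e+02] [0.6 0.3 0.6] 18.1
```

View pics/wrist_n.png

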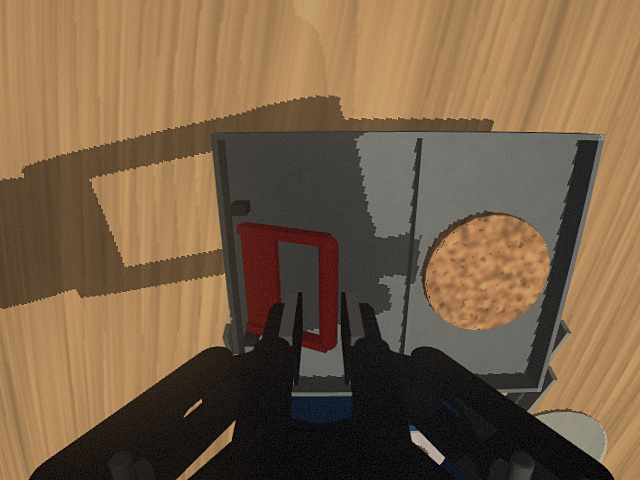

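```bash
python3 - <<'E'
from h import *
r=pickle.load(open("d_n.pkl","rb"))["wrist"];H=hsv(r)
red=((H[...,0]<8)|(H[...,0]>172))&(H[...,1]>140)
c=big(red,(200,100,400,330));print(cv2.boundingRect(c))
for y in range(200,300,15):
    xs=np.where(red[y,290:360])[0]+290
    if len(xs): print(y,xs.min(),xs.max(),plane(r,(xs.max()-8,y),132.5))
E
```

```text
(237, 222, 101, 108)
230 290 308 [441.78831773 277.76134682 132.5       ]
245 310 337 [457.24363653 272.79299473 132.5       ]
260 319 337 [458.8256731  264.89744853 132.5       ]
275 319 337 [460.45934861 256.74831651 132.5       ]
290 319 337 [462.14824855 248.32792862 132.5       ]
```

```bash
python3 -m creep '{"translation":[[0,1.5,0],[0,1.3,4],[0,0,8],[0,0,8],[0,0,7],[0,0,5],[0,0,1.5],[0,0,0]],"rotation":[[0,0,0],[0,0,0],[0,0,0],[0,0,0],[0,0,0],[0,0,0],[0,0,0],[0,0,0]],"claw":[18,18,18,18,18,18,18,18]}'
python3 snap.py o wrist
```

```text
time: 24.05
tool_pos: [461.0, 248.2, 117.5]
tcp_rot: [-180.0, 0.0, 100.9]
ft_force: [0.3, 1.0, -0.2]
finger_gap: 18.0
24.1 [461.3 248.3 117.9] [-180.      0.    100.94] [0.  0.4 0.7] 18.3
```

View pics/wrist_o.png

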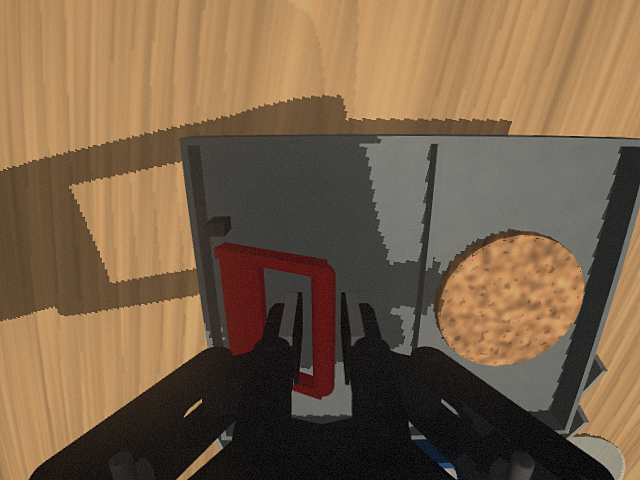

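```bash
python3 -m creep '{"translation":[[0,0,0],[0,0,0],[0,0,0],[0,0,0],[0,-0.7,-2],[0,-0.8,-2.5],[0,-0.9,-2.5],[0,-1,-3]],"rotation":[[0,0,0],[0,0,0],[0,0,0],[0,0,0],[0,0,0],[0,0,0],[0,0,0],[0,0,0]],"claw":[0,0,0,0,0,0,0,0]}' 60
python3 -m creep '{"translation":[[-1,0,-3],[-2,0,-5.5],[-3,0,-6],[-5,0,-10],[-6,0,-10.2],[-7,0,-9.7]],"rotation":[[0,0,0],[0,0,0],[0,0,0],[0,0,0],[0,0,0],[0,0,0]],"claw":[0,0,0,0,0,0]}'
```

```text
time: 24.9
tool_pos: [459.8, 246.4, 127.9]
tcp_rot: [179.8, 0.1, 100.9]
ft_force: [13.6, -6.7, -9.2]
finger_gap: 7.5
time: 25.5
tool_pos: [461.6, 222.2, 170.7]
tcp_rot: [-179.8, 0.2, 100.9]
ft_force: [4.1, -7.2, -11.9]
finger_gap: 7.5
```

```bash
cat > mon.py <<'E'
from bench import *
import numpy as np
s=sense();p=s["tool_pos"];dx,dy,dz=p-np.array([506.8,22.6,107.1]);w=np.radians(11.1)
y=-np.sin(w)*dx+np.cos(w)*dy;x=np.cos(w)*dx+np.sin(w)*dy;a=np.radians(15)
t=np.arccos(np.clip(np.cos(a)-y/120,-1,1))-a;z=120*(np.sin(a+t)-np.sin(a))
print("t",t.round(3),"xoff",x.round(1),"zoff",(dz-z).round(1),"F",s["ft_force"].round(1),p.round(1))
E
python3 mon.py
python3 -m creep '{"translation":[[-8.5,0,-7.5],[-9.3,0,-7],[-10,0,-6.5],[-10.8,0,-5.3],[-11.2,0,-4.2],[-11.6,0,-3],[-11.8,0,-2],[-12,0,-0.8]],"rotation":[[0,0,0],[0,0,0],[0,0,0],[0,0,0],[0,0,0],[0,0,0],[0,0,0],[0,0,0]],"claw":[0,0,0,0,0,0,0,0]}'
python3 mon.py
```

```text
t 2.14 xoff -5.9 zoff 13.8 F [  4.1  -7.2 -11.9] [461.6 222.2 170.7]
time: 26.3
tool_pos: [478.0, 139.6, 208.1]
tcp_rot: [-179.9, -0.0, 101.0]
ft_force: [-2.0, -1.3, -17.3]
finger_gap: 7.3
t 1.346 xoff -5.7 zoff 12.1 F [ -2.   -1.3 -17.3] [478.  139.6 208.1]
```

Near the top of the arc. I now lower under control, at about 0.8 rad/s.

```bash
python3 -m creep '{"translation":[[-11.9,0,0.6],[-11.7,0,1.7],[-11.4,0,2.8],[-11,0,4],[-10.5,0,5],[-9.8,0,6.2],[-9,0,7.2]],"rotation":[[0,0,0],[0,0,0],[0,0,0],[0,0,0],[0,0,0],[0,0,0],[0,0,0]],"claw":[0,0,0,0,0,0,0]}'
python3 mon.py
```

```text
time: 27.0
tool_pos: [494.0, 65.8, 181.4]
tcp_rot: [179.9, 0.0, 100.9]
ft_force: [-1.3, 2.4, -8.0]
finger_gap: 7.7
t 0.675 xoff -4.2 zoff 8.7 F [-1.3  2.4 -8. ] [494.   65.8 181.4]
```

```bash
python3 -m creep '{"translation":[[-8.4,0,7.6],[-6.8,0,7.2],[-6,0,7.6],[-5,0,7.2],[-4,0,6.5],[-2.5,0,4],[-1,0,2]],"rotation":[[0,0,0],[0,0,0],[0,0,0],[0,0,0],[0,0,0],[0,0,0],[0,0,0]],"claw":[0,0,0,0,0,0,0]}'
python3 mon.py; python3 snap.py p side
```

```text
time: 27.7
tool_pos: [500.9, 32.5, 139.5]
tcp_rot: [179.8, 0.1, 100.9]
ft_force: [5.6, -0.9, -3.6]
finger_gap: 7.8
t 0.243 xoff -3.8 zoff 5.4 F [ 5.6 -0.9 -3.6] [500.9  32.5 139.5]
27.75 [500.9  32.5 139.3] [1.7982e+02 9.0000e-02 1.0093e+02] [ 7.5 -0.1 -3.3] 7.5
```

View pics/side_p.png

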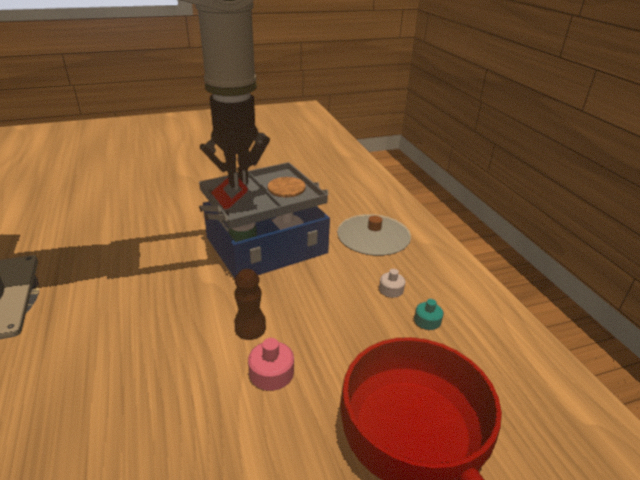

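```bash
python3 -m creep '{"translation":[[-1.2,0.5,3],[-1.2,0.5,3],[-1,0.5,3],[0,0,0]],"rotation":[[0,0,0],[0,0,0],[0,0,0],[0,0,0]],"claw":[0,0,0,0]}'
python3 mon.py
```

```text
time: 28.15
tool_pos: [502.4, 29.2, 130.1]
tcp_rot: [179.9, 0.1, 100.9]
ft_force: [4.6, -4.1, -2.5]
finger_gap: 7.6
t 0.177 xoff -3.1 zoff 3.1 F [ 4.6 -4.1 -2.5] [502.4  29.2 130.1]
```

```bash
python3 -m creep '{"translation":[[-0.5,0.6,2],[-0.4,0.6,1.5],[0,0,0]],"rotation":[[0,0,0],[0,0,0],[0,0,0]],"claw":[0,0,0]}'
python3 mon.py
```

```text
time: 28.45
tool_pos: [503.4, 28.6, 127.2]
tcp_rot: [180.0, 0.1, 100.9]
ft_force: [0.1, -5.5, 3.0]
finger_gap: 7.6
t 0.162 xoff -2.2 zoff 1.8 F [ 0.1 -5.5  3. ] [503.4  28.6 127.2]
```

```bash
python3 -m creep '{"translation":[[0,0,0],[0,0,0],[0,0,0],[0,0,-4],[0,0,-15],[0,0,-20],[0,0,-20],[0,0,0]],"rotation":[[0,0,0],[0,0,0],[0,0,0],[0,0,0],[0,0,0],[0,0,0],[0,0,0],[0,0,0]],"claw":[18,18,18,18,18,18,18,18]}'
python3 snap.py q side wrist
```

```text
time: 29.25
tool_pos: [505.1, 29.7, 190.1]
tcp_rot: [179.6, 0.1, 101.0]
ft_force: [0.1, 0.0, 0.4]
finger_gap: 18.1
29.35 [503.4  29.7 186.6] [1.7989e+02 2.0000e-02 1.0095e+02] [-0.2  0.1 -0.8] 18.4
```

View pics/side_q.png

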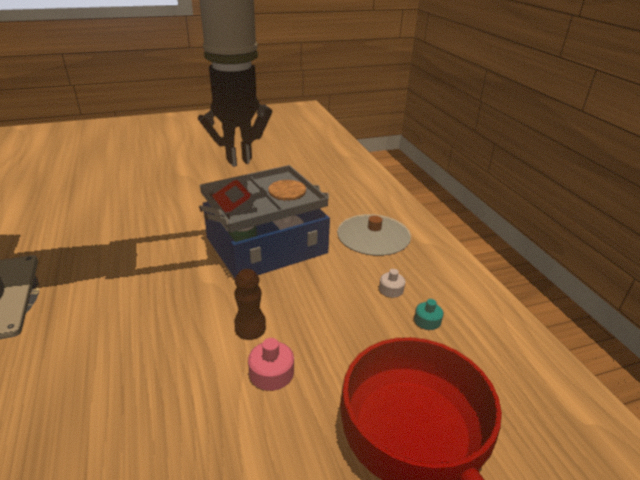

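View pics/wrist_q.png

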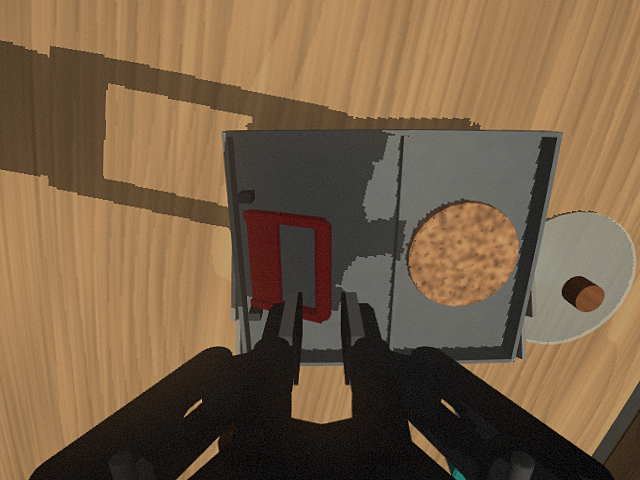

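The tray rests proud on its latch with the paddle down. I move over the trivet with the fingers shut.

```bash
python3 -m creep '{"translation":[[-1,8,0],[-1,18,0],[-1,22,0],[-1,22,0],[0,16,0],[0,9,10],[0,0,15],[0,0,15],[0,0,8],[0,0,0]],"rotation":[[0,0,0],[0,0,0],[0,0,0],[0,0,0],[0,0,0],[0,0,0],[0,0,0],[0,0,0],[0,0,0],[0,0,0]],"claw":[0,0,0,0,0,0,0,0,0,0]}'
python3 snap.py r wrist side
```

```text
time: 30.35
tool_pos: [594.8, 43.7, 134.7]
tcp_rot: [-179.7, -0.0, 100.9]
ft_force: [-0.1, -0.0, 0.4]
finger_gap: -0.2
30.45 [596.5  43.7 137.4] [-179.98   -0.    100.94] [0.6 0.3 0.9] 0.4
```

View pics/wrist_r.png

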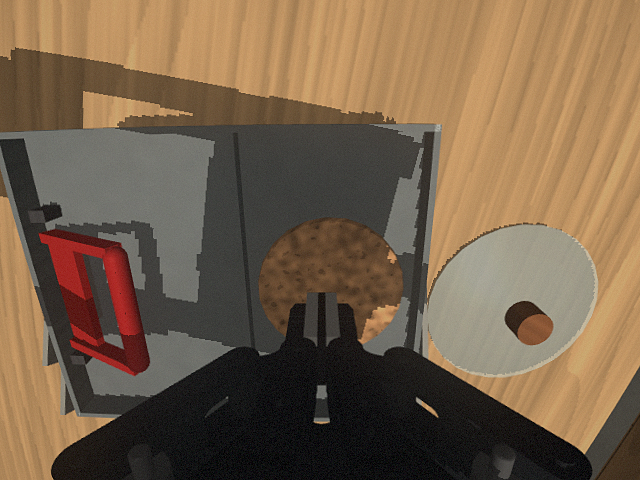

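The fingers are over the trivet. I press down slowly in small steps.

```bash
python3 -m creep '{"translation":[[0,0,6],[0,0,5],[0,0,3],[0,0,2],[0,0,2],[0,0,0]],"rotation":[[0,0,0],[0,0,0],[0,0,0],[0,0,0],[0,0,0],[0,0,0]],"claw":[0,0,0,0,0,0]}'
python3 -m creep '{"translation":[[-0.5,0,2],[-0.5,0,2],[-0.5,0,2],[0,0,0]],"rotation":[[0,0,0],[0,0,0],[0,0,0],[0,0,0]],"claw":[0,0,0,0]}'
```

```text
time: 31.05
tool_pos: [596.7, 43.8, 119.2]
tcp_rot: [-180.0, -0.0, 100.9]
ft_force: [0.1, 0.6, 0.1]
finger_gap: -0.2
time: 31.45
tool_pos: [597.7, 41.8, 114.3]
tcp_rot: [179.9, 0.0, 100.9]
ft_force: [-0.4, -1.0, 3.4]
finger_gap: -0.0
```

```bash
python3 -m creep '{"translation":[[-0.5,0,2],[-0.5,0,2],[-0.5,0,2],[0,0,0]],"rotation":[[0,0,0],[0,0,0],[0,0,0],[0,0,0]],"claw":[0,0,0,0]}'
python3 -m creep '{"translation":[[-0.4,0,1.5],[-0.4,0,1.5],[-0.4,0,1],[0,0,0]],"rotation":[[0,0,0],[0,0,0],[0,0,0],[0,0,0]],"claw":[0,0,0,0]}'
```

```text
time: 31.85
tool_pos: [597.3, 40.8, 107.1]
tcp_rot: [-180.0, -0.0, 100.9]
ft_force: [-0.4, 0.1, 0.1]
finger_gap: -0.1
time: 32.25
tool_pos: [597.4, 39.7, 103.1]
tcp_rot: [-180.0, -0.0, 100.9]
ft_force: [0.7, -0.9, 0.3]
finger_gap: 0.2
```

```bash
python3 -m creep '{"translation":[[0,0,1.5],[0,0,1.5],[0,0,0]],"rotation":[[0,0,0],[0,0,0],[0,0,0]],"claw":[0,0,0]}'
python3 snap.py s side
```

```text
time: 32.55
tool_pos: [597.5, 39.7, 100.2]
tcp_rot: [-180.0, -0.0, 100.9]
ft_force: [0.1, -0.5, -0.9]
finger_gap: 0.1
32.6 [597.5  39.7 100.3] [-1.7998e+02 -1.0000e-02  1.0094e+02] [ 0.2  0.4 -0.5] 0.2
```

View pics/side_s.png

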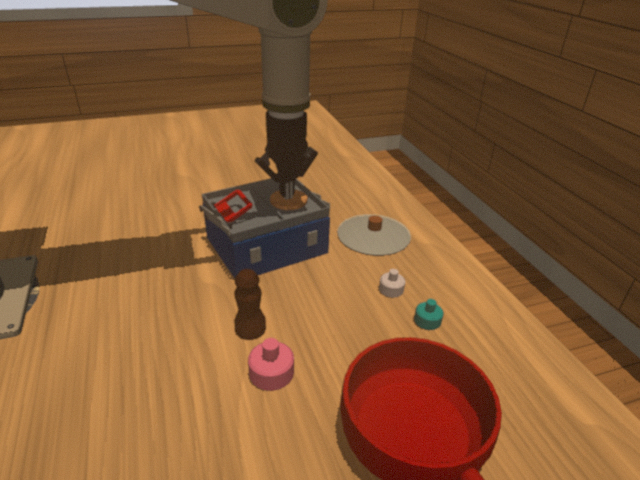

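The tray looks closed. I press a little further to confirm a hard stop.

```bash
python3 -m creep '{"translation":[[0,0,1],[0,0,0]],"rotation":[[0,0,0],[0,0,0]],"claw":[0,0]}'
python3 -m creep '{"translation":[[0,0,1],[0,0,0]],"rotation":[[0,0,0],[0,0,0]],"claw":[0,0]}'
```

```text
time: 32.8
tool_pos: [597.8, 39.7, 99.9]
tcp_rot: [180.0, 0.0, 100.9]
ft_force: [-0.8, -0.4, 2.9]
finger_gap: 0.1
time: 33.0
tool_pos: [597.9, 39.7, 99.8]
tcp_rot: [180.0, 0.0, 100.9]
ft_force: [-5.7, 0.3, 9.4]
finger_gap: 0.4
```

```bash
python3 -m creep '{"translation":[[0,0,1],[0,0,0]],"rotation":[[0,0,0],[0,0,0]],"claw":[0,0]}'
python3 -m creep '{"translation":[[0,0,-4],[0,0,-15],[0,0,-30],[-20,0,-40],[-40,0,-30],[-40,0,0],[-40,0,0],[-40,0,0],[-30,0,0],[0,0,0]],"rotation":[[0,0,0],[0,0,0],[0,0,0],[0,0,0],[0,0,0],[0,0,0],[0,0,0],[0,0,0],[0,0,0],[0,0,0]],"claw":[0,0,0,0,0,0,0,0,0,0]}'
python3 snap.py t side top
python3 - <<'E'
from h import *
a=pickle.load(open("d0.pkl","rb"));b=pickle.load(open("d_t.pkl","rb"))
cv2.imwrite("pics/cmp.png",np.vstack([np.hstack([cv2.resize(x["side"]["frame"][165:285,190:340][:,:,::-1],(400,300)) for x in (a,b)]),np.hstack([cv2.resize(x["top"]["frame"][195:345,180:330][:,:,::-1],(400,300)) for x in (a,b)])]))
for n,roi in(("top",(205,218,258,270)),("side",(266,185,312,214))):
  for x in (a,b):
    H=hsv(x[n]);c=big((H[...,0]<20)&(H[...,1]>120),roi);R=((H[...,0]<8)|(H[...,0]>172))&(H[...,1]>150)
    k=big(R,(205,280,275,330) if n=="top" else (205,180,262,230));print(n,cv2.fitEllipse(c)[0],cv2.minAreaRect(k))
E
```

```text
time: 33.2
tool_pos: [598.0, 39.7, 99.6]
tcp_rot: [180.0, 0.0, 100.9]
ft_force: [-6.9, -0.5, 15.0]
finger_gap: -0.1
time: 34.2
tool_pos: [637.5, -170.8, 216.9]
tcp_rot: [180.0, 0.1, 100.7]
ft_force: [-0.7, 0.1, 0.5]
finger_gap: 0.2
34.3 [ 637.5 -167.1  216.8] [ 1.7999e+02 -2.0000e-02  1.0085e+02] [-0.3  0.4 -0. ] -0.1
top (231.68582153320312, 244.08433532714844) ((240.65386962890625, 305.2691955566406), (29.025184631347656, 37.65428924560547), 78.69007110595703)
top (220.1088104248047, 239.4579315185547) ((247.87925720214844, 304.02264404296875), (28.749011993408203, 23.34321403503418), 79.3803482055664)
side (288.3915100097656, 198.7359619140625) ((232.9199981689453, 205.0600128173828), (24.40000343322754, 31.400001525878906), 53.13010025024414)
side (288.36212158203125, 198.67750549316406) ((233.01893615722656, 205.21353149414062), (24.33560562133789, 31.68775177001953), 53.97262954711914)
```

View pics/cmp.png

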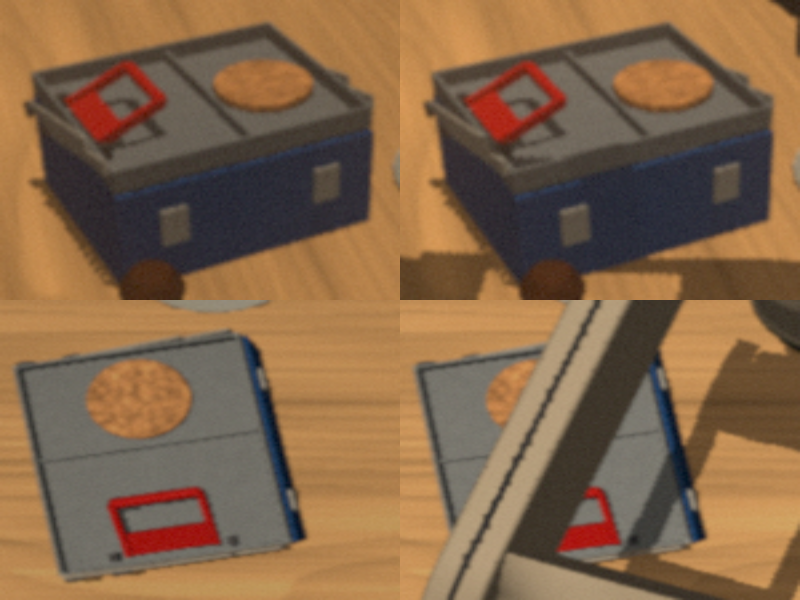

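View pics/top_t.png

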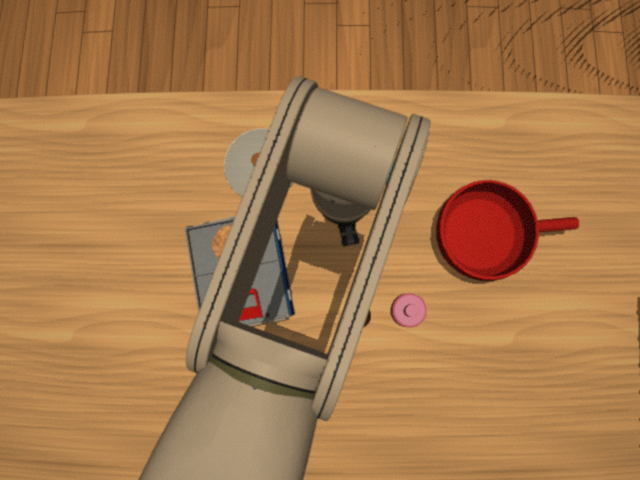

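In the side view the trivet and paddle match the starting picture to within about 0.2 px, so the tray is fully closed and the paddle is at rest. The tool is clear at z 217. I hand in.

```bash
python3 -c "
from bench import *
print(hand_in())"
```

```text
the job is handed in; nothing more can be done
None
```

The burner is packed in the cork-floored bay and the tray is closed over it. I handed the job in at about 34 s, and no verdict was reported.

- **What I did:** I tripped the latch with the red bar and swung the tray to its open stop. The large silver burner went upright onto the cork, touching down with 6 N. I lowered the tray by the bar onto its latch, let go, and pressed the trivet until the tray reached its stop at z ≈ 100 mm. The highest pressing force I read was about 15 N.
- **Last checks:** In the side view, the trivet and paddle are within about 0.2 px of the starting picture, so the tray is down and the paddle is at rest. After I released the burner, the wrist and side views showed it upright near the middle of the bay. The gripper was empty and clear when I handed in.
- **What the checks did not cover:**
  - The arm hid part of the tray in the last top view, so that comparison could not be used.
  - I felt no distinct force at the snap, so I judged it from the hard stop and the side view.
  - I did not measure whether the fuel tin, mill, caquelon or lid had moved; they looked unmoved in the side views.
  - The side and top cameras disagreed by about 3–5 mm on the case position, which was small enough for the grasps and the placing.

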